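# Pack the sample case on the stationery counter

### The arm

A 6-joint arm with a two-finger parallel gripper is mounted at the origin on the work surface. World frame = base frame: x ahead of the robot, y to its left, z up, the work surface at z = 0. Lengths are in m, angles in rad, forces in N, time in s.
With the tool pointing down it reaches from about 0.375 to 0.9 m from the base axis. Payload 3.1 kg.
Tool frame: the origin (TCP) lies between the finger pads; the fingertips stand 19 mm ahead of it and the grasp point (between the pads) is the TCP; z points along the fingers, y is the line along which they close (so a half turn about z gives the same grasp; the last joint's range is limited). The gripper opens to 87 mm and grips with 3 to 60 N. Pads are 19 mm wide; open, the fingers measure 117 mm over their backs; the gripper's body (75 mm by 190 mm) begins 51 mm behind the grasp point.
Start: joints at [-1.476, 0.527, 1.433, -0, 1.181, -0.178], TCP at [0.169, -0.602, 0.242] pointing down, gripper open.
Joint ranges: [-3.08, 3.08], [-0.75, 2.2], [0.22, 2.44], [-1.43, 4.57], [0, 2.65], [-2.85, 2.85]. Speed limits (rad/s): [2.79, 2.79, 3.14, 3.14, 3.14, 3.14].

### API

Orientations are given as a unit quaternion [x, y, z, w].
In Python, from rig import telemetry, viewer, hand_in gives the robot as it stands. The module is installed in compiled form; this text tells all that it offers.
- The arm moves only by the shell command python3 -m creep 'ROWS' [FORCE]. ROWS is JSON, a list of rows, each an object with "translation": the shift along the tool's x, y, z in mm, a list of three; "roll": the turn about the tool's z in degrees; "gripper": the finger opening in mm, from 0 to 87. In form: [{"translation": [tx, ty, tz], "roll": roll, "gripper": gripper}, ...]. A call has 1 to 5 rows; each row is the pose to reach, as a shift and turn from the pose commanded when the call began, along the tool's axes at that moment; what a row does not reach only later rows make up. A row lasts 1/12 s, in which the tool goes at most 41.7 mm and 7.16 degrees, less where a joint would pass 70% of its speed; a pose out of reach is approached as far as the arm can. A call with a gripper value outside its range is refused whole. The fingers move at their own pace and stop on an object; FORCE is the grip in N (left out, the last holds). Time passes only in rows, so rows that repeat a pose let the fingers close. It gives the time, the measured TCP pose, the force, the opening and the grip force at its end, in the units of the state.
- telemetry.get_obs(): the state, without advancing time (a new reading comes with each control period).
- viewer.camera(name): name is "scene" or "top" or "wrist"; returns the picture (420x560x3 uint8, blue, green, red); there is no depth.
- viewer.camera_info(name): a dict with "intrinsics" (3x3 intrinsics, pixels), "rvec" (rotation vector, rad) and "tvec" (3), from world to camera coordinates, as OpenCV has them; the wrist camera has in their place "hand_eye" (4x4, takes a point from camera to tool coordinates, whose origin is the TCP and whose axes are the flange's). Camera axes: x right, y down, z forward; pixel columns grow to the right and rows downward; lengths in m; the calibration is good to about 2 mm. A picture is of the moment at which its call begins: read the wrist's pose just before it. camera_info takes no time and is no camera call.
- hand_in(): hands the job in; it is judged then, once.
Trained networks look in the newest picture that a camera, given by its name, has taken for a name from the list of things; names that differ only in an ending like _2 or _b are one class to them, and where a whole thing is asked for, a point or a joint stands for the part that bears it (a point fixed in the world has none). Each returns a list of dicts, best first, with "p" (0 to 1); they miss things now and then, are a little off and sometimes report something else, mostly with a low value. They report only what shows in the picture. A call takes as long as a camera call.
- viewer.recognise(camera, thing): "bbox" ([left, top, width, height] in pixels, round what is visible of it).
The state is a dict: "time": time; "q": joint angles; "joint_velocities": joint speeds; "joint_torque": joint torques, N m; "position": TCP position; "tool_rot": TCP orientation; "ft_force": force on the tool from outside, world axes, zero at the start; "moment": the same for the moment, N m; "grip_width": finger opening in m; "grip_force": force on a finger pad.
Only numpy, scipy, OpenCV 4.12 (cv2) and the standard library are available. Lean on these libraries where they do the work, as an engineer would, in place of code of your own. Each camera call takes 0.05 s, during which the arm holds its last target. There are 200 camera calls.

### The job

Swing the lid of the grey sample case open until it rests back on its stop, then stand the wares that are on the counter upright in the pockets marked with white dots, strictly in order of number: the paste pot in 1, the ink bottle in 2, the rubber stamp in 3, the tape roll in 4, the glue stick in 5 and the carton of pins in 6. Not every ware is there each time: leave the pocket of a missing one empty and go on to the next. With everything standing in its pocket, lower the lid gently, without letting it drop, until it is fully shut, and leave the other things on the counter where they are.

Things in the scene. Friction and masses are not known exactly. Their poses are not given: they have to be found in the camera images.
- case: the fixed grey plastic sample case, 168 (x) x 210 (y) mm: a low tray (rim 24 mm high, the front rim 15 mm thick, the others 5 mm) under a deep lid, 77 mm high when shut. Origin: centre of the underside; x points to the hinge side (away from the robot), y to the robot's left. Inside: two rows of three pockets, partitions 20 mm high, 4 mm thick in a row, 20 mm between the rows
- case_lid (a joint): angle of the lid about its hinge on the far rim: 0 shut, 1.85 rad wide open, leaning back against its stop. The lid weighs 0.3 kg, is a hollow shell 52 mm deep (walls 4 mm), tips over its balance near 1.2 rad, and falls if let go short of either end
- lid_hinge (a point): point on the hinge axis at mid width, 24.5 mm above the counter; its frame turns with the lid; the axis is the case's y
- lid_tab (a point): middle of the grip of the dark steel pull tab on the lid's front: 26 mm wide (along the case's y), 12 mm thick, sticking out 45 mm from the lid's front face; this point is 28 mm out from that face, 196 mm from the hinge and 20 mm above the hinge plane (about 44 mm above the counter when shut). Turns with the lid
- pocket1 (a point): centre of the floor of pocket 1 (1 white dot), 4 mm above the counter: row by the hinge, left (+y) one as the robot sees it. The pocket is 64 x 64 mm; its dots are on the strip on the robot's side of it
- pocket2 (a point): centre of the floor of pocket 2 (2 white dots), 4 mm above the counter: row by the hinge, middle one as the robot sees it. The pocket is 64 x 64 mm; its dots are on the strip on the robot's side of it
- pocket3 (a point): centre of the floor of pocket 3 (3 white dots), 4 mm above the counter: row by the hinge, right (-y) one as the robot sees it. The pocket is 64 x 64 mm; its dots are on the strip on the robot's side of it
- pocket4 (a point): centre of the floor of pocket 4 (4 white dots), 4 mm above the counter: row nearer the robot, left (+y) one as the robot sees it. The pocket is 64 x 64 mm; its dots are on the strip on the robot's side of it
- pocket5 (a point): centre of the floor of pocket 5 (5 white dots), 4 mm above the counter: row nearer the robot, middle one as the robot sees it. The pocket is 64 x 64 mm; its dots are on the strip on the robot's side of it
- pocket6 (a point): centre of the floor of pocket 6 (6 white dots), 4 mm above the counter: row nearer the robot, right (-y) one as the robot sees it. The pocket is 64 x 64 mm; its dots are on the strip on the robot's side of it
- paste_pot: white plastic pot, slightly tapered, with a round overhanging lid 52 mm across and 14 mm high; 54 mm high in all. Origin: centre of its underside, z up. Stands upright on the counter; may be absent
- ink_bottle: square ink bottle, 42 x 42 mm and 40 mm high, dark inside, with a round black cap 26 mm across and 22 mm high on top; 62 mm high in all. Origin: centre of its underside, z up. Stands upright on the counter; may be absent
- stamp: wooden rubber stamp: base 46 (x) x 30 (y) x 16 mm, with an upright round handle 24 mm across, its top 62 mm above the underside. Origin: centre of its underside, z up. Stands upright on the counter; may be absent
- tape_roll: brown roll of parcel tape standing on its flat side, 50 mm across and 50 mm high, with an open core 26 mm across. Origin: centre of its underside, z up. Stands upright on the counter; may be absent
- glue_stick: slim white round stick, 28 mm across and 62 mm high, with a thin grey line round it. Origin: centre of its underside, z up. Stands upright on the counter; may be absent
- pin_carton: upright brown cardboard carton with a pale band, 46 (x) x 28 (y) mm and 58 mm high. Origin: centre of its underside, z up. Stands upright on the counter; may be absent
- stapler: stapler, black and steel, 125 x 34 x 38 mm; origin: centre of its underside. Leave it alone
- coin_dish: round steel coin dish, 84 mm across, 16 mm high; origin: centre of its underside. Leave it alone
- eraser: white eraser, 45 x 20 x 13 mm; origin: centre of its underside. Leave it alone

How it is judged:
By the outcome, as a careful person would: the job done as asked, in the order asked, and still so for the second after the job is handed in, with the robot touching nothing.
Of paste_pot, ink_bottle, stamp, tape_roll, glue_stick, pin_carton only 4 to 6 are there at a start; the rules pass over those that are not, and their reading is None.
At some moment in a run one of paste_pot, ink_bottle, stamp, tape_roll may be knocked a few centimetres aside while the robot is not near it.
It also fails if it takes over 210 s, if anything falls off the work surface, if the arm or the gripper's body presses on something with over 40 N, if the wrist force passes 120 N, or if a joint passes its speed limit or range.

## Working session

There is one attempt and no reset: what is moved stays moved. The work goes in short steps, Python scripts to look and compute and a shell command to move; the robot and the scene stay as the last step left them, time stands still between calls to the robot, and variables do not carry over. Pictures are saved under pics/ and viewed, at most 14 in all, crops included, and the job is handed in when it is done.

```bash
mkdir -p pics; cat > h.py <<'E'
import numpy as np, cv2, sys
from rig import telemetry, viewer
from scipy.spatial.transform import Rotation as R
def cam(n):
    i=viewer.camera_info(n); K=np.array(i["intrinsics"])
    if n=="wrist":
        o=telemetry.get_obs(); T=np.eye(4); T[:3,:3]=R.from_quat(o["tool_rot"]).as_matrix(); T[:3,3]=o["position"]
        W=np.linalg.inv(T@np.array(i["hand_eye"])); return K,W[:3,:3],W[:3,3]
    return K,R.from_rotvec(np.ravel(i["rvec"])).as_matrix(),np.ravel(i["tvec"])
def shot(n,f=None):
    c=cam(n); im=viewer.camera(n)
    if f: cv2.imwrite("pics/"+f,im)
    return c,im
def onz(c,px,z):
    K,r,t=c; d=r.T@np.linalg.solve(K,[px[0],px[1],1]); o=-r.T@t
    return o+d*(z-o[2])/d[2]
def proj(c,P):
    K,r,t=c; p=K@(r@np.array(P)+t); return p[:2]/p[2]
def tri(obs):  # [(cam,px)] -> point, residual px
    A=[];b=[]
    for (K,r,t),px in obs:
        P=K@np.c_[r,t]
        for k in (0,1): v=px[k]*P[2]-P[k]; A.append(v[:3]); b.append(-v[3])
    X=np.linalg.lstsq(np.array(A),np.array(b),rcond=None)[0]
    return X,max(np.linalg.norm(proj(c,X)-px) for c,px in obs)
def delta(x,y,z,yaw=None):
    """shift in tool axes (mm) and roll (deg) to bring TCP to x,y,z with closing line (tool y) at world angle yaw deg"""
    o=telemetry.get_obs(); M=R.from_quat(o["tool_rot"]).as_matrix()
    d=M.T@(np.array([x,y,z])-o["position"])*1000
    s="T %s"%np.round(d,1)
    if yaw is not None:
        a=np.degrees(np.arctan2(M[1,1],M[0,1])); e=-(yaw-a); e=(e+90)%180-90
        s+=" roll %.1f (now yaw %.1f, q6 %.2f)"%(e,a,o["q"][5])
    print(s)
E
python3 - <<'E'
from h import *
o=telemetry.get_obs(); print(o["position"],R.from_quat(o["tool_rot"]).as_matrix().round(2).tolist())
for n in("scene","top"):
    c,im=shot(n,n+"0.png"); print(n,(-c[1].T@c[2]).round(3))
    for t in "case_lid lid_tab paste_pot ink_bottle stamp tape_roll glue_stick pin_carton stapler coin_dish eraser".split():
        d=viewer.recognise(n,t); 
        print(t,[(np.round(x["bbox"]).tolist(),round(x["p"],2),onz(c,(x["bbox"][0]+x["bbox"][2]/2,x["bbox"][1]+x["bbox"][3]/2),.03).round(3)[:2].tolist()) for x in d[:2]])
print(telemetry.get_obs()["time"])
E
```

```text
[ 0.16894598 -0.60104529  0.24060151] [[0.96, 0.27, -0.0], [0.27, -0.96, 0.0], [0.0, -0.0, -1.0]]
scene [ 1.189 -0.438  0.946]
case_lid [([204.0, 175.0, 126.0, 110.0], 0.85, [0.535, -0.029]), ([412.0, 172.0, 26.0, 24.0], 0.31, [0.61, 0.366])]
lid_tab [([203.0, 179.0, 126.0, 107.0], 0.88, [0.54, -0.034])]
paste_pot [([370.0, 174.0, 24.0, 27.0], 0.73, [0.566, 0.273])]
ink_bottle [([112.0, 307.0, 24.0, 34.0], 0.89, [0.59, -0.382]), ([201.0, 177.0, 134.0, 127.0], 0.36, [0.561, -0.041])]
stamp []
tape_roll [([86.0, 247.0, 29.0, 34.0], 0.79, [0.434, -0.37]), ([346.0, 146.0, 12.0, 24.0], 0.4, [0.446, 0.277])]
glue_stick [([347.0, 148.0, 10.0, 22.0], 0.8, [0.45, 0.271]), ([203.0, 176.0, 127.0, 111.0], 0.72, [0.538, -0.032])]
pin_carton []
stapler [([375.0, 131.0, 37.0, 42.0], 0.58, [0.484, 0.379]), ([110.0, 307.0, 26.0, 33.0], 0.4, [0.589, -0.383])]
coin_dish [([202.0, 177.0, 134.0, 124.0], 0.68, [0.558, -0.039]), ([112.0, 307.0, 23.0, 33.0], 0.65, [0.59, -0.381])]
eraser [([129.0, 278.0, 20.0, 18.0], 0.68, [0.528, -0.325])]
top [0.473 0.021 1.185]
case_lid [([260.0, 156.0, 87.0, 82.0], 0.83
[... 213 characters left out ...]
7.0, 101.0], 0.34, [0.549, -0.037])]
ink_bottle [([415.0, 170.0, 22.0, 19.0], 0.69, [0.584, -0.377]), ([256.0, 142.0, 92.0, 102.0], 0.29, [0.544, -0.04])]
stamp [([257.0, 153.0, 90.0, 87.0], 0.43, [0.533, -0.041])]
tape_roll [([413.0, 226.0, 23.0, 23.0], 0.68, [0.427, -0.374])]
glue_stick [([179.0, 221.0, 17.0, 15.0], 0.52, [0.444, 0.27]), ([138.0, 198.0, 18.0, 45.0], 0.25, [0.466, 0.38])]
pin_carton [([179.0, 219.0, 17.0, 14.0], 0.63, [0.45, 0.269]), ([258.0, 142.0, 92.0, 100.0], 0.52, [0.547, -0.047])]
stapler [([134.0, 199.0, 22.0, 45.0], 0.78, [0.462, 0.382])]
coin_dish [([256.0, 155.0, 90.0, 88.0], 0.68, [0.527, -0.038]), ([133.0, 158.0, 31.0, 27.0], 0.63, [0.599, 0.378])]
eraser []
1.2
```

View pics/scene0.png

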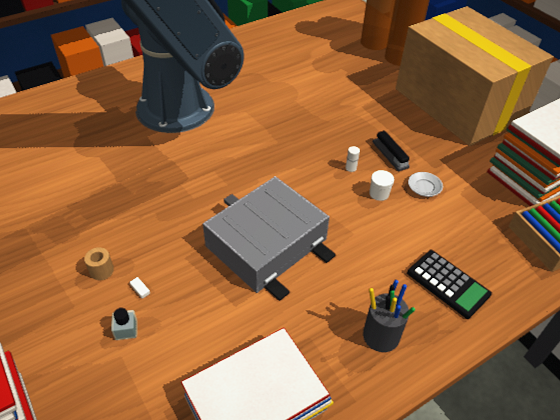

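View pics/top0.png

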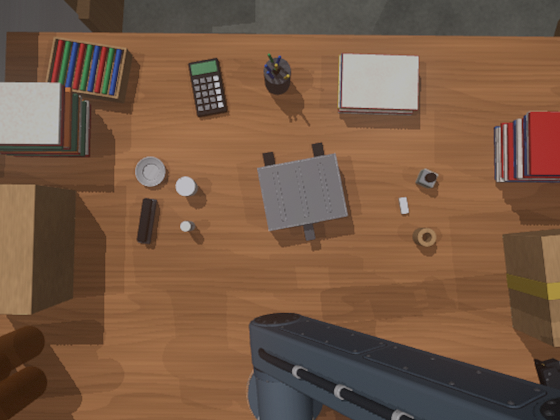

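The scene view shows the shut case (top corners around 205,228 / 277,180 / 328,215 / 260,265), its tab near (231,201), the tape (98,264), ink (123,324), pot (381,186) and glue (352,159). There is no stamp or carton. The top view agrees: tab (309,232), case centre (302,192), yaw about +10°.

```bash
python3 - <<'E'
from h import *
a,b=cam("top"),cam("scene")
print(tri([(a,(309,232)),(b,(231,201))]))
print(onz(a,(309,232),.044), viewer.camera_info("wrist")["hand_eye"])
delta(.40,-.07,.24,100)
E
```

```text
(array([ 0.4372571 , -0.0612249 ,  0.05242108]), np.float64(1.0308545632733705))
[ 0.43840916 -0.05947681  0.044     ] [[-1.82420960e-04 -9.54809552e-01 -2.97218247e-01  8.13033428e-02]
 [ 9.99999972e-01 -1.29942370e-04 -1.96322867e-04  3.98586172e-04]
 [ 1.48829705e-04 -2.97218275e-01  9.54809549e-01 -1.42529959e-01]
 [ 0.00000000e+00  0.00000000e+00  0.00000000e+00  1.00000000e+00]]
T [ 366.1 -449.4    1.6] roll 5.7 (now yaw -74.3, q6 -0.18)
```

```bash

python3 -m creep '[{"translation":[140,-143,0],"roll":2,"gripper":87},{"translation":[140,-143,0],"roll":2,"gripper":87},{"translation":[140,-143,0],"roll":2,"gripper":87},{"translation":[140,-143,0],"roll":2,"gripper":87},{"translation":[140,-143,0],"roll":2,"gripper":87}]'
python3 -m creep '[{"translation":[140,-143,0],"roll":2,"gripper":87},{"translation":[140,-143,0],"roll":2,"gripper":87},{"translation":[140,-143,0],"roll":2,"gripper":87},{"translation":[140,-143,0],"roll":2,"gripper":87},{"translation":[140,-143,0],"roll":2,"gripper":87}]'
python3 -m creep '[{"translation":[140,-143,0],"roll":2,"gripper":87},{"translation":[140,-143,0],"roll":2,"gripper":87},{"translation":[140,-143,0],"roll":2,"gripper":87},{"translation":[140,-143,0],"roll":2,"gripper":87},{"translation":[140,-143,0],"roll":2,"gripper":87}]'
python3 - <<'E'
from h import *
delta(.46,-.06,.24,100)
c,im=shot("wrist","w1.png"); print(c)
for t in("lid_tab","case_lid","stamp"): print(viewer.recognise("wrist",t)[:2])
for n in ("scene","top"):
    shot(n)
    for t in ("stamp","pin_carton"): print(n,t,viewer.recognise(n,t)[:2])
E
```

```text
time: 1.62
position: [0.2658, -0.4232, 0.2415]
tool_rot: [0.993, 0.119, 0.0, -0.001]
ft_force: [1.0, 0.6, 0.0]
grip_width: 0.0869
grip_force: 0.0
time: 2.03
position: [0.368, -0.2514, 0.2418]
tool_rot: [0.995, 0.102, 0.0, -0.0]
ft_force: [0.7, -1.0, -0.7]
grip_width: 0.087
grip_force: 0.0
time: 2.45
position: [0.4767, -0.0831, 0.2419]
tool_rot: [0.996, 0.085, 0.001, -0.0]
ft_force: [-0.1, -1.0, 0.3]
grip_width: 0.087
grip_force: 0.0
T [-12.5 -25.6   1.9] roll -0.2 (now yaw -80.2, q6 1.00)
(array([[359.25368787,   0.        , 272.13579455],
       [  0.        , 359.25368787, 216.43019737],
       [  0.        ,   0.        ,   1.        ]]), array([[ 1.69204445e-01, -9.85580973e-01, -2.78935378e-05],
       [-9.41367382e-01, -1.61622241e-01,  2.96151487e-01],
       [-2.91885779e-01, -5.00838898e-02, -9.55140982e-01]]), array([-0.16300136,  0.3989349 ,  0.52629188]))
[{'bbox': [82.8, 4.4, 280.3, 242.5], 'p': 0.82}]
[{'bbox': [86.9, 0.0, 278.6, 246.4], 'p': 0.73}]
[{'bbox': [90.9, 0.1, 274.6, 247.6], 'p': 0.21}]
scene stamp [{'bbox': [200.9, 174.7, 139.3, 126.1], 'p': 0.72}, {'bbox': [205.0, 175.5, 125.7, 115.7], 'p': 0.55}]
scene pin_carton []
top stamp []
top pin_carton [{'bbox': [412.5, 226.0, 25.2, 22.3], 'p': 0.49}, {'bbox': [133.7, 158.2, 31.6, 26.1], 'p': 0.28}]
```

View pics/w1.png

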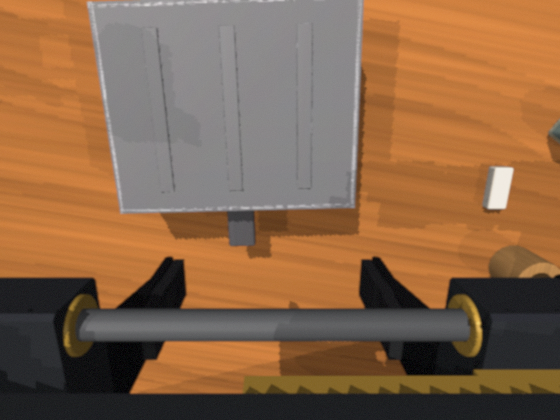

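The wrist view shows the lid top with corners at (122,212), (355,207), (91,4), (360,0) and the tab from (240,212) to (242,245).

```bash
python3 - <<'E'
from h import *
# pose during shot w1 is the current one unless settled; recompute
c,im=shot("wrist"); t=cam("top"); s=cam("scene")
for z in(.067,.077,.087):
    P=[onz(c,p,z) for p in((122,212),(355,207),(91,4),(360,0))]
    print(z,[p.round(4)[:2].tolist() for p in P],"w front %.3f back %.3f depth %.3f %.3f"%tuple(np.linalg.norm(P[i]-P[j]) for i,j in((0,1),(2,3),(0,2),(1,3))),"yaw",np.degrees(np.arctan2(*(P[0]-P[1])[[1,0]]))-90, np.mean(P,0))
P=onz(c,(242,245),.050);print("tab end",P, onz(c,(242,229),.05))
for px,q in((((242,245)),(309,236)),): print(tri([(c,px),(t,q)]))
C=[onz(c,p,.077) for p in((122,212),(355,207),(91,4),(360,0))]
print("top px",[proj(t,p).round().tolist() for p in C],"scene px",[proj(s,p).round().tolist() for p in C])
E
```

```text
0.067 [[0.4392, 0.0469], [0.4794, -0.1636], [0.6058, 0.0781], [0.6432, -0.1284]] w front 0.214 back 0.210 depth 0.169 0.168 yaw 10.816461678014804 [ 0.54190109 -0.04177269  0.067     ]
0.077 [[0.4429, 0.0431], [0.4818, -0.1608], [0.6042, 0.0733], [0.6405, -0.1267]] w front 0.208 back 0.203 depth 0.164 0.162 yaw 10.816461678014804 [ 0.54232353 -0.04278419  0.077     ]
0.087 [[0.4465, 0.0393], [0.4842, -0.158], [0.6026, 0.0685], [0.6377, -0.125]] w front 0.201 back 0.197 depth 0.159 0.157 yaw 10.816461678014804 [ 0.54274597 -0.04379569  0.087     ]
tab end [ 0.41820279 -0.06633216  0.05      ] [ 0.43496158 -0.0639449   0.05      ]
(array([ 0.42780586, -0.06150244,  0.06966043]), np.float64(5.837587634857032))
top px [[270.0, 230.0], [349.0, 216.0], [260.0, 168.0], [336.0, 155.0]] scene px [[273.0, 178.0], [200.0, 224.0], [325.0, 218.0], [253.0, 270.0]]
```

```bash
python3 - <<'E'
from h import *
print(telemetry.get_obs()["position"]); delta(.432,-.0635,.044,100.5)
E
```

```text
[ 0.47504798 -0.08677458  0.24159568]
T [-38.6 -30.1 197.6] roll -0.9 (now yaw -80.4, q6 0.99)
```

```bash

python3 -m creep '[{"translation":[-38.5,-30,0],"roll":-1,"gripper":87},{"translation":[-38.5,-30,0],"roll":-1,"gripper":87},{"translation":[-38.5,-30,40],"roll":-1,"gripper":70},{"translation":[-38.5,-30,80],"roll":-1,"gripper":70},{"translation":[-38.5,-30,110],"roll":-1,"gripper":70}]' >/dev/null
python3 -m creep '[{"translation":[0,0,30],"roll":0,"gripper":70},{"translation":[0,0,50],"roll":0,"gripper":60},{"translation":[0,0,70],"roll":0,"gripper":60},{"translation":[0,0,80],"roll":0,"gripper":60},{"translation":[0,0,87],"roll":0,"gripper":60}]'
python3 -m creep '[{"translation":[0,0,0],"roll":0,"gripper":40},{"translation":[0,0,0],"roll":0,"gripper":30},{"translation":[0,0,0],"roll":0,"gripper":24},{"translation":[0,0,0],"roll":0,"gripper":20},{"translation":[0,0,0],"roll":0,"gripper":20}]' 20
python3 - <<'E'
from h import *
o=telemetry.get_obs();print(o["position"],o["ft_force"],o["grip_width"],o["grip_force"])
c,im=shot("wrist","w2.png")
E
```

```text
time: 3.83
position: [0.4316, -0.0628, 0.0432]
tool_rot: [0.996, 0.092, -0.001, -0.001]
ft_force: [-0.8, -0.4, -0.3]
grip_width: 0.0608
grip_force: 0.0
time: 4.25
position: [0.4329, -0.0628, 0.0453]
tool_rot: [0.996, 0.093, 0.001, 0.0]
ft_force: [-0.0, 0.2, 0.1]
grip_width: 0.0345
grip_force: 0.0
[ 0.43293377 -0.06278781  0.04534359] [-0.0029104   0.1506597   0.12270555] 0.034517855361041384 0.0
```

View pics/w2.png

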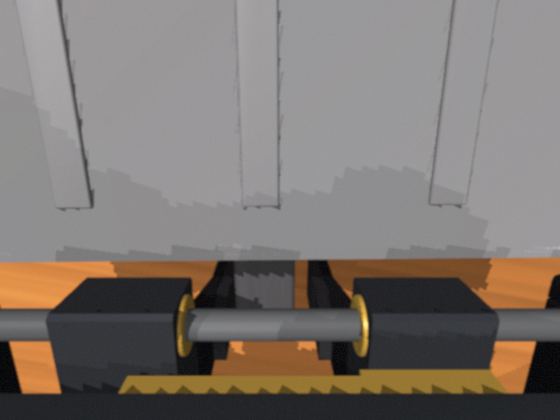

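```bash

python3 -m creep '[{"translation":[0,0,0],"roll":0,"gripper":20},{"translation":[0,0,0],"roll":0,"gripper":20},{"translation":[0,0,0],"roll":0,"gripper":20},{"translation":[0,0,0],"roll":0,"gripper":20},{"translation":[0,0,0],"roll":0,"gripper":20}]' 20
python3 - <<'E'
from h import *
f=lambda a: np.array([-195*np.cos(a)+20*np.sin(a),-(195*np.sin(a)+20*np.cos(a))])
for i in range(6):
    a=.31*i; print([(f(a+.062*k)-f(a)).round(1).tolist() for k in range(1,6)])
delta(.432,-.0625,.044,100.5)
E
```

```text
time: 4.72
position: [0.4321, -0.0598, 0.0452]
tool_rot: [0.996, 0.092, -0.0, -0.002]
ft_force: [5.1, 16.6, 3.7]
grip_width: 0.0263
grip_force: 19.9
[[1.6, -12.0], [4.0, -24.0], [7.1, -35.7], [10.9, -47.3], [15.4, -58.5]]
[[5.2, -11.0], [11.1, -21.6], [17.6, -31.9], [24.8, -41.7], [32.5, -51.0]]
[[8.3, -8.9], [17.2, -17.2], [26.5, -25.0], [36.3, -32.1], [46.5, -38.7]]
[[10.6, -5.9], [21.6, -11.1], [32.9, -15.7], [44.4, -19.5], [56.1, -22.7]]
[[11.9, -2.4], [24.0, -4.0], [36.1, -4.9], [48.2, -5.1], [60.4, -4.4]]
[[12.1, 1.4], [24.0, 3.5], [35.9, 6.3], [47.5, 9.9], [58.8, 14.2]]
T [-0.6  2.6  1.2] roll 0.0 (now yaw -79.5, q6 0.98)
```

```bash

python3 -m creep '[{"translation":[0,-3,0],"roll":0,"gripper":20},{"translation":[0,-3,0],"roll":0,"gripper":20}]' 20
python3 -m creep '[{"translation":[1.6,0,-12],"roll":0,"gripper":20},{"translation":[4,0,-24],"roll":0,"gripper":20},{"translation":[7,0,-35.7],"roll":0,"gripper":20},{"translation":[11,0,-47.3],"roll":0,"gripper":20},{"translation":[15.4,0,-58.5],"roll":0,"gripper":20}]' 20
python3 - <<'E'
from h import *
shot("scene","s3.png")
E
```

```text
time: 4.88
position: [0.4321, -0.0596, 0.0452]
tool_rot: [0.996, 0.093, 0.0, 0.0]
ft_force: [-0.0, -1.1, 3.4]
grip_width: 0.0258
grip_force: 19.9
time: 5.3
position: [0.4465, -0.0567, 0.1037]
tool_rot: [0.996, 0.094, -0.001, -0.0]
ft_force: [0.9, 0.4, -2.3]
grip_width: 0.0257
grip_force: 20.0
```

View pics/s3.png

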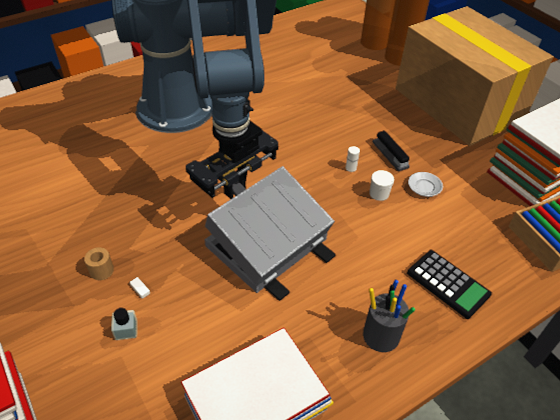

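The lid is lifting with the tab held in the gripper near (232,187). I'll carry on along the arc.

```bash

python3 -m creep '[{"translation":[5.2,0,-11],"roll":0,"gripper":20},{"translation":[11.1,0,-21.6],"roll":0,"gripper":20},{"translation":[17.6,0,-31.9],"roll":0,"gripper":20},{"translation":[24.8,0,-41.7],"roll":0,"gripper":20},{"translation":[32.5,0,-51],"roll":0,"gripper":20}]' 20
python3 -m creep '[{"translation":[8.3,0,-8.9],"roll":0,"gripper":20},{"translation":[17.2,0,-17.2],"roll":0,"gripper":20},{"translation":[26.5,0,-25],"roll":0,"gripper":20},{"translation":[36.3,0,-32.1],"roll":0,"gripper":20},{"translation":[46.5,0,-38.7],"roll":0,"gripper":20}]' 20
python3 -m creep '[{"translation":[10.6,0,-5.9],"roll":0,"gripper":20},{"translation":[21.6,0,-11.1],"roll":0,"gripper":20},{"translation":[32.9,0,-15.7],"roll":0,"gripper":20},{"translation":[44.4,0,-19.5],"roll":0,"gripper":20},{"translation":[56.1,0,-22.7],"roll":0,"gripper":20}]' 20
python3 -m creep '[{"translation":[0,0,0],"roll":0,"gripper":20}]' 20
python3 -c '
from h import *
f=lambda a: np.array([-195*np.cos(a)+20*np.sin(a),195*np.sin(a)+20*np.cos(a)])
print((f(1.24)-f(0)).round(1),f(1.24).round(1))
o=telemetry.get_obs();print(o["position"],o["tool_rot"])'

```

```text
time: 5.77
position: [0.4771, -0.0506, 0.154]
tool_rot: [0.996, 0.094, -0.002, -0.0]
ft_force: [-2.2, -1.8, -1.2]
grip_width: 0.0256
grip_force: 20.0
time: 6.18
position: [0.5215, -0.0418, 0.1927]
tool_rot: [0.996, 0.094, -0.004, -0.001]
ft_force: [-4.6, 0.3, 2.9]
grip_width: 0.0257
grip_force: 20.0
time: 6.6
position: [0.578, -0.0306, 0.2163]
tool_rot: [0.996, 0.093, -0.002, -0.001]
ft_force: [-3.8, 3.6, 6.3]
grip_width: 0.0258
grip_force: 20.0
time: 6.68
position: [0.5807, -0.0301, 0.2169]
tool_rot: [0.996, 0.093, 0.001, -0.001]
ft_force: [-4.0, 4.4, 8.9]
grip_width: 0.0257
grip_force: 20.0
[150.6 170.9] [-44.4 190.9]
[ 0.58067117 -0.03007009  0.21691837] [ 9.95639817e-01  9.32697131e-02  6.56567484e-04 -1.29817332e-03]
```

```bash

python3 -m creep '[{"translation":[11.9,0,-2.4],"roll":0,"gripper":20},{"translation":[24,0,-4],"roll":0,"gripper":20},{"translation":[36,0,-4.9],"roll":0,"gripper":20},{"translation":[48.2,0,-5.1],"roll":0,"gripper":20},{"translation":[60.4,0,-4.4],"roll":0,"gripper":20}]' 20
python3 -m creep '[{"translation":[12,0,1.4],"roll":0,"gripper":20},{"translation":[24,0,3.5],"roll":0,"gripper":20},{"translation":[35.9,0,6.3],"roll":0,"gripper":20},{"translation":[47.5,0,9.9],"roll":0,"gripper":20}]' 20
python3 -m creep '[{"translation":[4,0,1.5],"roll":0,"gripper":20},{"translation":[8,0,3],"roll":0,"gripper":20},{"translation":[10,0,3.8],"roll":0,"gripper":20},{"translation":[10,0,3.8],"roll":0,"gripper":20}]' 20

```

```text
time: 7.1
position: [0.6391, -0.0185, 0.2209]
tool_rot: [0.996, 0.093, 0.0, -0.002]
ft_force: [-2.0, 6.4, 4.9]
grip_width: 0.0259
grip_force: 20.0
time: 7.43
position: [0.6862, -0.0091, 0.2106]
tool_rot: [0.996, 0.093, 0.001, -0.002]
ft_force: [-1.2, 6.0, 4.1]
grip_width: 0.026
grip_force: 20.0
time: 7.77
position: [0.6951, -0.0074, 0.2071]
tool_rot: [0.996, 0.094, -0.0, -0.002]
ft_force: [-3.1, 5.6, 5.9]
grip_width: 0.0258
grip_force: 20.0
```

```bash

python3 -m creep '[{"translation":[2,0,1],"roll":0,"gripper":20},{"translation":[2,0,1],"roll":0,"gripper":45},{"translation":[2,0,1],"roll":0,"gripper":60},{"translation":[2,0,1],"roll":0,"gripper":60},{"translation":[2,0,1],"roll":0,"gripper":60}]' 20
python3 -m creep '[{"translation":[0,0,-15],"roll":0,"gripper":60},{"translation":[0,0,-40],"roll":0,"gripper":60},{"translation":[0,0,-80],"roll":0,"gripper":60},{"translation":[-20,0,-100],"roll":0,"gripper":60},{"translation":[-60,0,-100],"roll":0,"gripper":60}]' 20
python3 -m creep '[{"translation":[-40,0,0],"roll":0,"gripper":60},{"translation":[-80,0,0],"roll":0,"gripper":60},{"translation":[-110,0,0],"roll":0,"gripper":60},{"translation":[-110,0,0],"roll":0,"gripper":60},{"translation":[-110,0,0],"roll":0,"gripper":60}]' 20
python3 - <<'E'
from h import *
print(telemetry.get_obs()["position"])
shot("wrist","w4.png")
ct,_=shot("top"); cs,_=shot("scene","s4.png")
for t,h in dict(paste_pot=.054,ink_bottle=.062,tape_roll=.05,glue_stick=.062).items():
    d=[]
    for n,c in(("top",ct),("scene",cs)):
        r=viewer.recognise(n,t)
        if r: b=r[0]["bbox"]; d.append((c,(b[0]+b[2]/2,b[1]+b[3]/2))); print(n,t,np.round(b),round(r[0]["p"],2))
    if len(d)==2:
        X,e=tri(d); print(t,X.round(4),"res",round(e,1))
E
```

```text
time: 8.18
position: [0.6975, -0.0099, 0.2045]
tool_rot: [0.996, 0.093, -0.0, 0.0]
ft_force: [0.8, 0.4, 0.7]
grip_width: 0.0447
grip_force: 0.0
time: 8.6
position: [0.6449, -0.0217, 0.3106]
tool_rot: [0.996, 0.093, 0.008, 0.002]
ft_force: [0.9, -1.1, 1.0]
grip_width: 0.0596
grip_force: 0.0
time: 9.02
position: [0.5295, -0.0414, 0.3054]
tool_rot: [0.996, 0.092, 0.0, 0.0]
ft_force: [0.8, 0.3, 0.9]
grip_width: 0.06
grip_force: 0.0
[ 0.52948985 -0.04144605  0.30537245]
top paste_pot [177. 178.  16.  17.] 0.75
scene paste_pot [372. 172.  23.  31.] 0.84
paste_pot [0.5599 0.2821 0.0202] res 0.6
top ink_bottle [415. 167.  21.  19.] 0.81
scene ink_bottle [112. 306.  22.  34.] 0.76
ink_bottle [ 0.5895 -0.3808  0.0298] res 1.4
top tape_roll [411. 227.  27.  21.] 0.92
scene glue_stick [346. 146.  11.  23.] 0.66
```

View pics/w4.png

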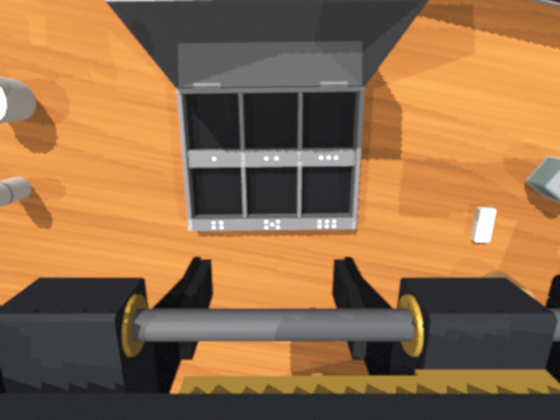

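The lid rests open. The rim corners are at (179,90), (365,88), (190,231) and (356,230), and the dots read 1-2-3 by the hinge and 4-5-6 in front, as stated.

```bash
python3 - <<'E'
from h import *
c=cam("wrist")
P=[onz(c,p,.024) for p in((179,90),(365,88),(190,231),(356,230))]
print([p.round(4)[:2].tolist() for p in P],np.mean(P,0).round(4),"w %.3f %.3f d %.3f %.3f"%tuple(np.linalg.norm(P[i]-P[j]) for i,j in((0,1),(2,3),(0,2),(1,3))))
v=(P[0]+P[2]-P[1]-P[3]); print("yaw",np.degrees(np.arctan2(v[1],v[0]))-90)
# solvePnP check
K,r,t=c; obj=np.array([[84,105,24],[84,-105,24],[-84,105,24],[-84,-105,24]],float)/1000
ok,rv,tv=cv2.solvePnP(obj,np.array([(179,90),(365,88),(190,231),(356,230)],float),K,None)
o=r.T@(tv.ravel()-t); W=r.T@R.from_rotvec(rv.ravel()).as_matrix(); print("pnp origin",o.round(4),W.round(3).tolist())
for n,px in(("dot1",(214,158)),("dot3",(328,157)),("dot5",(272,225))): print(n,onz(c,px,.024).round(4))
delta(.560,.282,.2,100)
E
```

```text
[[0.6068, 0.0785], [0.6472, -0.1243], [0.4434, 0.0467], [0.4832, -0.1569]] [ 0.5452 -0.039   0.024 ] w 0.207 0.207 d 0.166 0.167
yaw 11.170220457157995
pnp origin [ 0.5443 -0.0391 -0.0051] [[0.981, -0.194, 0.013], [0.194, 0.981, 0.011], [-0.015, -0.008, 1.0]]
dot1 [0.5392 0.0298 0.024 ]
dot3 [ 0.5652 -0.1015  0.024 ]
dot5 [ 0.4702 -0.0526  0.024 ]
T [  88.7 -311.9  105. ] roll 0.7 (now yaw -79.3, q6 1.10)
```

```bash

python3 -m creep '[{"translation":[44,-156,30],"roll":0,"gripper":75},{"translation":[44,-156,30],"roll":0,"gripper":75},{"translation":[44,-156,30],"roll":0,"gripper":75},{"translation":[44,-156,30],"roll":0,"gripper":75},{"translation":[44,-156,30],"roll":0,"gripper":75}]' >/dev/null
python3 -m creep '[{"translation":[44,-156,30],"roll":0,"gripper":75},{"translation":[44,-156,30],"roll":0,"gripper":75},{"translation":[44,-156,30],"roll":0,"gripper":75},{"translation":[44,-156,30],"roll":0,"gripper":75},{"translation":[44,-156,30],"roll":0,"gripper":75}]' >/dev/null
python3 -m creep '[{"translation":[0,0,0],"roll":0,"gripper":75},{"translation":[0,0,0],"roll":0,"gripper":75}]'
python3 - <<'E'
from h import *
shot("wrist","w5.png")
c=cam("wrist")
for t in("paste_pot","glue_stick"):
    for r in viewer.recognise("wrist",t)[:2]: b=r["bbox"];print(t,r, onz(c,(b[0]+b[2]/2,b[1]+b[3]/2),.05).round(4))
E
```

```text
time: 10.57
position: [0.559, 0.2814, 0.2449]
tool_rot: [0.996, 0.093, -0.0, 0.0]
ft_force: [0.1, -1.2, 0.7]
grip_width: 0.0753
grip_force: 0.0
paste_pot {'bbox': [255.6, 164.9, 48.4, 55.6], 'p': 0.93} [0.5608 0.273  0.05  ]
glue_stick {'bbox': [253.7, 259.9, 22.0, 47.4], 'p': 0.94} [0.4622 0.2699 0.05  ]
glue_stick {'bbox': [468.5, 93.8, 91.0, 86.1], 'p': 0.66} [0.6525 0.071  0.05  ]
```

View pics/w5.png

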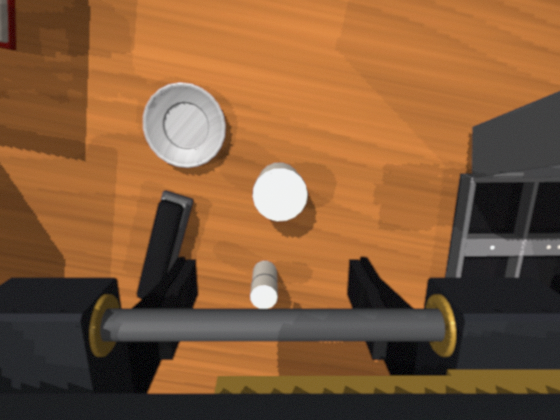

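Pot lid disc centre is at (280,193), 54 px across; the glue stick's top is at (263,298). The dish (185,125) and stapler (165,245) are clear of the fingers.

```bash
python3 - <<'E'
from h import *
c=cam("wrist"); p=onz(c,(280,193),.054); print("pot",p,"diam",np.linalg.norm(onz(c,(253,193),.054)-onz(c,(307,193),.054)))
t=cam("top"); print(proj(t,p))
print("tri",tri([(c,(280,193)),(cam("scene"),(381,177.5))]))
print("glue",onz(c,(263,298),.062))
delta(p[0],p[1],.044,101)
E
```

```text
pot [0.56177299 0.27260517 0.054     ] diam 0.05154954826461719
[184.9163749  184.53215975]
tri (array([0.55900862, 0.27092333, 0.05714398]), np.float64(4.083324849131482))
glue [0.45220599 0.26931845 0.062     ]
T [  0.8   7.9 201.6] roll -0.4 (now yaw -79.4, q6 1.67)
```

```bash

python3 -m creep '[{"translation":[1,8,0],"roll":0,"gripper":75},{"translation":[1,8,40],"roll":0,"gripper":75},{"translation":[1,8,80],"roll":0,"gripper":75},{"translation":[1,8,115],"roll":0,"gripper":75},{"translation":[1,8,135],"roll":0,"gripper":75}]'
python3 -m creep '[{"translation":[0,0,20],"roll":0,"gripper":75},{"translation":[0,0,40],"roll":0,"gripper":75},{"translation":[0,0,55],"roll":0,"gripper":75},{"translation":[0,0,66],"roll":0,"gripper":75},{"translation":[0,0,66],"roll":0,"gripper":75}]'
python3 -m creep '[{"translation":[0,0,0],"roll":0,"gripper":60},{"translation":[0,0,0],"roll":0,"gripper":45},{"translation":[0,0,0],"roll":0,"gripper":45},{"translation":[0,0,0],"roll":0,"gripper":45},{"translation":[0,0,0],"roll":0,"gripper":45}]' 15
python3 -m creep '[{"translation":[0,0,0],"roll":0,"gripper":45},{"translation":[0,0,0],"roll":0,"gripper":45},{"translation":[0,0,0],"roll":0,"gripper":45}]' 15

```

```text
time: 11.13
position: [0.56, 0.2717, 0.1068]
tool_rot: [0.996, 0.092, -0.003, 0.001]
ft_force: [-0.8, -0.2, -0.1]
grip_width: 0.075
grip_force: 0.0
time: 11.55
position: [0.5606, 0.2725, 0.0421]
tool_rot: [0.996, 0.092, -0.002, 0.0]
ft_force: [-0.6, -0.0, 0.4]
grip_width: 0.075
grip_force: 0.0
time: 11.97
position: [0.5623, 0.2746, 0.0453]
tool_rot: [0.996, 0.093, 0.001, -0.0]
ft_force: [0.1, -0.7, 3.0]
grip_width: 0.0518
grip_force: 15.0
time: 12.22
position: [0.5623, 0.2745, 0.0453]
tool_rot: [0.996, 0.093, 0.001, -0.0]
ft_force: [-0.5, -0.2, 5.8]
grip_width: 0.0517
grip_force: 15.0
```

```bash

python3 -m creep '[{"translation":[0,0,-10],"roll":0,"gripper":45},{"translation":[0,0,-30],"roll":0,"gripper":45},{"translation":[0,0,-60],"roll":0,"gripper":45},{"translation":[0,0,-90],"roll":0,"gripper":45},{"translation":[0,0,-120],"roll":0,"gripper":45}]' >/dev/null
for i in 1 2 3 4 5; do python3 -m creep '[{"translation":[0,0,0],"roll":-7,"gripper":45},{"translation":[0,0,0],"roll":-14,"gripper":45},{"translation":[0,0,0],"roll":-21,"gripper":45},{"translation":[0,0,0],"roll":-28,"gripper":45},{"translation":[0,0,0],"roll":-35,"gripper":45}]' >/dev/null; done
python3 -m creep '[{"translation":[0,0,0],"roll":-5,"gripper":45},{"translation":[0,0,0],"roll":-5,"gripper":45}]'
python3 - <<'E'
from h import *
delta(.5775,.0372,.12,101.1); print(telemetry.get_obs()["q"][5])
for n in("scene","top"):
    shot(n); print([(r["p"],np.round(r["bbox"])) for t in ("ink_bottle","tape_roll") for r in viewer.recognise(n,t)[:1]])
E
```

```text
time: 14.88
position: [0.561, 0.274, 0.1639]
tool_rot: [-0.094, 0.996, -0.0, -0.001]
ft_force: [-0.0, 0.2, -1.8]
grip_width: 0.0515
grip_force: 15.0
T [  28.  -235.7   44. ] roll -0.3 (now yaw 100.8, q6 -1.48)
-1.4831550476831732
[(0.88, array([111., 308.,  26.,  31.])), (0.7, array([ 87., 247.,  29.,  34.]))]
[(0.53, array([416., 169.,  21.,  19.])), (0.72, array([413., 227.,  24.,  22.]))]
```

```bash

python3 -m creep '[{"translation":[14,-118,0],"roll":0,"gripper":45},{"translation":[14,-118,0],"roll":0,"gripper":45},{"translation":[14,-118,0],"roll":0,"gripper":45},{"translation":[14,-118,0],"roll":0,"gripper":45},{"translation":[14,-118,0],"roll":0,"gripper":45}]' >/dev/null
python3 -m creep '[{"translation":[14,-118,0],"roll":0,"gripper":45},{"translation":[14,-118,0],"roll":0,"gripper":45},{"translation":[14,-118,0],"roll":0,"gripper":45},{"translation":[14,-118,10],"roll":0,"gripper":45},{"translation":[14,-118,40],"roll":0,"gripper":45}]'
python3 -m creep '[{"translation":[0,0,0],"roll":0,"gripper":45},{"translation":[0,0,0],"roll":0,"gripper":45}]'
python3 - <<'E'
from h import *
delta(.5775,.0372,.051,101.1)
c,im=shot("wrist","w6.png")
E
```

```text
time: 16.02
position: [0.5824, 0.0359, 0.1277]
tool_rot: [-0.092, 0.996, -0.001, 0.006]
ft_force: [1.1, 0.6, -1.8]
grip_width: 0.052
grip_force: 15.0
time: 16.18
position: [0.5763, 0.0386, 0.1228]
tool_rot: [-0.093, 0.996, 0.001, -0.002]
ft_force: [0.1, 1.1, -1.8]
grip_width: 0.0515
grip_force: 15.0
T [-1.3 -1.7 71.8] roll -0.4 (now yaw 100.7, q6 -1.89)
```

View pics/w6.png

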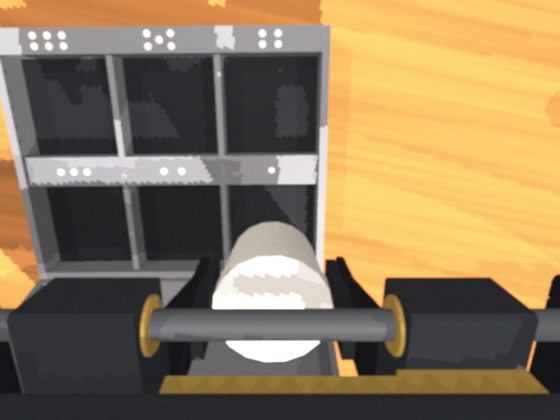

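The pot hangs upright between the fingers over pocket 1. Dot groups are at (271,170), (173,171), (74,172), (270,39), (159,39) and (48,40).

```bash
cat > fit.py <<'E'
from h import *
def fit(px,names,z=.024):
    c=cam("wrist"); W=np.array([onz(c,p,z)[:2] for p in px])
    C={1:(5,68),2:(5,0),3:(5,-68),4:(-76.5,68),5:(-76.5,0),6:(-76.5,-68)}
    A=np.array([C[n] for n in names])/1000.
    a=A-A.mean(0); w=W-W.mean(0); U,_,V=np.linalg.svd(a.T@w); M=V.T@U.T
    t=W.mean(0)-M@A.mean(0); print("yaw",np.degrees(np.arctan2(M[1,0],M[0,0])),"c",t.round(4),"res mm",(1000*(W-(A@M.T+t))).round(1).tolist())
    for n,p in{1:(47,68),2:(47,0),4:(-37,68),5:(-37,0)}.items(): print(n,(M@(np.array(p)/1000)+t).round(4))
E
python3 - <<'E'
from fit import *
fit([(271,170),(173,171),(74,172),(270,39),(159,39),(48,40)],[1,2,3,4,5,6])
E
```

```text
yaw 11.441872364985958 c [ 0.5465 -0.037 ] res mm [[0.2, -0.7], [-0.2, 0.6], [-0.4, 1.2], [0.7, -0.1], [-0.0, -0.4], [-0.3, -0.5]]
1 [0.579  0.0389]
2 [ 0.5925 -0.0277]
4 [0.4967 0.0223]
5 [ 0.5102 -0.0444]
```

```bash

python3 -m creep '[{"translation":[-1.5,-1,20],"roll":0,"gripper":45},{"translation":[-1.5,-1,40],"roll":0,"gripper":45},{"translation":[-1.5,-1,55],"roll":0,"gripper":45},{"translation":[-1.5,-1,64],"roll":0,"gripper":45},{"translation":[-1.5,-1,70],"roll":0,"gripper":45}]'
python3 -m creep '[{"translation":[0,0,1],"roll":0,"gripper":45},{"translation":[0,0,2],"roll":0,"gripper":45},{"translation":[0,0,3],"roll":0,"gripper":45},{"translation":[0,0,3],"roll":0,"gripper":45}]'

```

```text
time: 16.65
position: [0.5799, 0.0374, 0.0542]
tool_rot: [-0.094, 0.996, -0.0, 0.0]
ft_force: [0.8, 0.4, -2.7]
grip_width: 0.0516
grip_force: 15.0
time: 16.98
position: [0.5802, 0.0364, 0.0519]
tool_rot: [-0.093, 0.996, -0.0, 0.001]
ft_force: [-0.7, 0.3, -1.2]
grip_width: 0.0518
grip_force: 15.0
```

```bash

python3 -m creep '[{"translation":[2,0,1],"roll":0,"gripper":45},{"translation":[2,0,2],"roll":0,"gripper":45},{"translation":[2,0,3],"roll":0,"gripper":45},{"translation":[2,0,3],"roll":0,"gripper":45}]'

```

```text
time: 17.32
position: [0.5775, 0.036, 0.0492]
tool_rot: [-0.093, 0.996, -0.0, 0.0]
ft_force: [-2.2, 0.6, 5.5]
grip_width: 0.0517
grip_force: 15.0
```

```bash

python3 -m creep '[{"translation":[0,0,0],"roll":0,"gripper":60},{"translation":[0,0,0],"roll":0,"gripper":66},{"translation":[0,0,0],"roll":0,"gripper":66},{"translation":[0,0,-10],"roll":0,"gripper":66},{"translation":[0,0,-30],"roll":0,"gripper":66}]'
python3 -m creep '[{"translation":[0,0,-40],"roll":0,"gripper":66},{"translation":[0,0,-80],"roll":0,"gripper":66},{"translation":[0,0,-120],"roll":0,"gripper":66},{"translation":[0,0,-160],"roll":0,"gripper":66},{"translation":[0,0,-160],"roll":0,"gripper":66}]'
python3 - <<'E'
from h import *
d=[]
for n in("wrist","scene","top"):
    c,_=shot(n,n+"7.png")
    for t in("paste_pot","ink_bottle","tape_roll"):
        for r in viewer.recognise(n,t)[:1]:
            b=r["bbox"]; print(n,t,np.round(b),round(r["p"],2),onz(c,(b[0]+b[2]/2,b[1]+b[3]/2),.03).round(3))
delta(.588,-.38,.24)
E
```

```text
time: 17.73
position: [0.5759, 0.0361, 0.0768]
tool_rot: [-0.093, 0.996, 0.001, -0.003]
ft_force: [0.1, -0.5, 0.3]
grip_width: 0.0652
grip_force: 0.0
time: 18.15
position: [0.5826, 0.0356, 0.2475]
tool_rot: [-0.093, 0.996, -0.002, 0.009]
ft_force: [1.6, -0.2, -0.7]
grip_width: 0.0659
grip_force: 0.0
wrist paste_pot [247. 159.  52.  57.] 0.88 [0.585 0.035 0.03 ]
scene paste_pot [292. 214.  22.  24.] 0.82 [0.567 0.046 0.03 ]
scene ink_bottle [112. 309.  22.  30.] 0.95 [ 0.589 -0.383  0.03 ]
scene tape_roll [ 85. 246.  28.  34.] 0.85 [ 0.43  -0.372  0.03 ]
top paste_pot [271. 184.   8.   5.] 0.52 [0.561 0.032 0.03 ]
top ink_bottle [414. 167.  22.  22.] 0.55 [ 0.589 -0.374  0.03 ]
top tape_roll [411. 226.  27.  20.] 0.59 [ 0.429 -0.373  0.03 ]
T [  66.7 -410.8   -2.7]
```

View pics/wrist7.png

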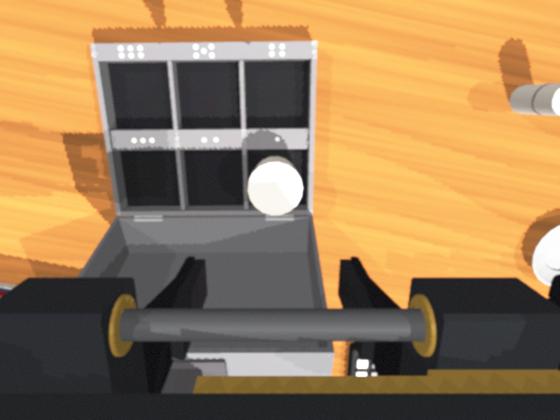

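The pot stands upright in pocket 1 at (275,187). Next is the ink bottle.

```bash

for i in 1 2; do python3 -m creep '[{"translation":[33,-205,0],"roll":0,"gripper":75},{"translation":[33,-205,0],"roll":0,"gripper":75},{"translation":[33,-205,0],"roll":0,"gripper":75},{"translation":[33,-205,0],"roll":0,"gripper":75},{"translation":[33,-205,0],"roll":0,"gripper":75}]' >/dev/null; done
python3 -m creep '[{"translation":[0,0,0],"roll":0,"gripper":75},{"translation":[0,0,0],"roll":0,"gripper":75}]'
python3 - <<'E'
from h import *
c,_=shot("wrist","w8.png")
for t in("ink_bottle",):
    for r in viewer.recognise("wrist",t)[:1]: b=r["bbox"]; print(r,onz(c,(b[0]+b[2]/2,b[1]+b[3]/2),.04).round(3))
delta(.588,-.38,.24,101); print(telemetry.get_obs()["q"])
E
```

```text
time: 19.75
position: [0.588, -0.3819, 0.2371]
tool_rot: [-0.091, 0.996, 0.0, -0.0]
ft_force: [0.5, 0.3, 0.3]
grip_width: 0.0752
grip_force: 0.0
{'bbox': [242.9, 162.3, 57.6, 54.6], 'p': 0.87} [ 0.584 -0.383  0.04 ]
T [ 0.7 -1.6 -2.6] roll -0.3 (now yaw 100.7, q6 -2.49)
[-7.31061268e-01  6.36810921e-01  1.22918907e+00  6.67507907e-04
  1.27781253e+00 -2.48828302e+00]
```

View pics/w8.png

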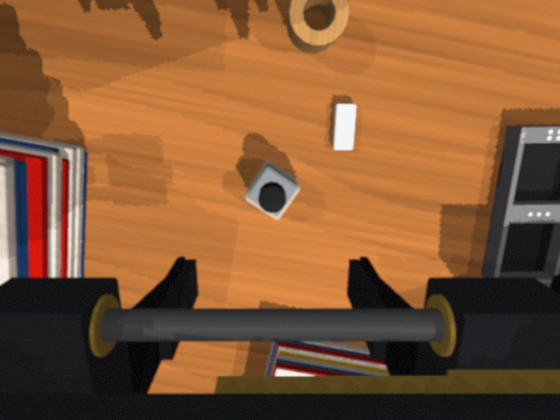

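Square bottle shoulder corners are at (266,163), (299,188), (279,218) and (246,192), with the cap at (272,197). The far books (300,360) and left stack (<85) are well away.

```bash
python3 - <<'E'
from h import *
c=cam("wrist"); P=np.array([onz(c,p,.04) for p in((266,163),(299,188),(279,218),(246,192))])
print(P.mean(0).round(4),[np.linalg.norm(P[i]-P[(i+1)%4]).round(4) for i in range(4)])
a=[np.degrees(np.arctan2(*(P[(i+1)%4]-P[i])[[1,0]])) % 90 for i in range(4)]; print(a)
m=onz(c,(272,197),.062); print("cap",m, "books", onz(c,(275,345),.05))
print(tri([(c,(272,197)),(cam("scene"),(121,316))]))
x,y=(P.mean(0)[:2]+m[:2])/2
for k in(0,90): delta(x,y,.03,np.median(a)+k)
E
```

```text
[ 0.585  -0.3785  0.04  ] [np.float64(0.04), np.float64(0.0359), np.float64(0.0416), np.float64(0.0343)]
[np.float64(63.374011818746006), np.float64(68.42031122201824), np.float64(61.216710694384474), np.float64(65.8854397567932)]
cap [ 0.58594347 -0.37892366  0.062     ] books [ 0.750193   -0.34470346  0.05      ]
(array([ 0.58776379, -0.38080313,  0.05435703]), np.float64(2.4083411945643842))
T [  2.7  -0.3 207.4] roll 36.0 (now yaw 100.7, q6 -2.49)
T [  2.7  -0.3 207.4] roll -54.0 (now yaw 100.7, q6 -2.49)
```

```bash

python3 -m creep '[{"translation":[2.7,0,20],"roll":7,"gripper":50},{"translation":[2.7,0,40],"roll":14,"gripper":50},{"translation":[2.7,0,60],"roll":21,"gripper":50},{"translation":[2.7,0,80],"roll":28,"gripper":50},{"translation":[2.7,0,90],"roll":35,"gripper":50}]' >/dev/null
python3 -m creep '[{"translation":[0,0,30],"roll":1,"gripper":50},{"translation":[0,0,50],"roll":1,"gripper":50},{"translation":[0,0,65],"roll":1,"gripper":50},{"translation":[0,0,75],"roll":1,"gripper":50},{"translation":[0,0,75],"roll":1,"gripper":50}]'
python3 - <<'E'
from h import *
c,_=shot("wrist","w9.png"); delta(.5855,-.3787,.0625,64.7); print(telemetry.get_obs()["ft_force"])
E
```

```text
time: 20.68
position: [0.5852, -0.3766, 0.0707]
tool_rot: [0.218, 0.976, 0.001, -0.002]
ft_force: [-0.1, -0.2, -0.4]
grip_width: 0.0501
grip_force: 0.0
T [-0.1 -1.1  9.8] roll 0.1 (now yaw 64.8, q6 -1.86)
[ 0.27765872 -0.65583339  1.04789607]
```

View pics/w9.png

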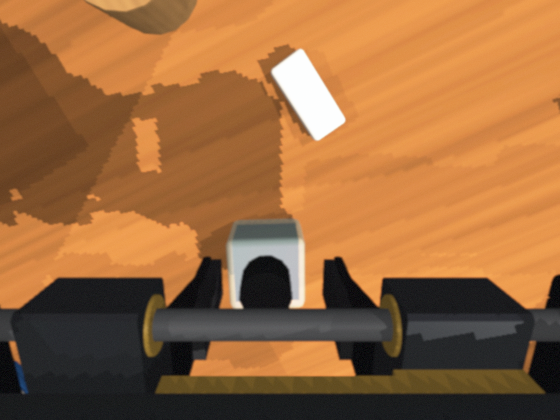

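The bottle is square to and centred between the fingers, with its cap near (267,285).

```bash

python3 -m creep '[{"translation":[0,-1,4],"roll":0,"gripper":50},{"translation":[0,-1,8],"roll":0,"gripper":50},{"translation":[0,-1,9.5],"roll":0,"gripper":35},{"translation":[0,-1,9.5],"roll":0,"gripper":20},{"translation":[0,-1,9.5],"roll":0,"gripper":20}]' 20
python3 -m creep '[{"translation":[0,0,0],"roll":0,"gripper":20},{"translation":[0,0,0],"roll":0,"gripper":20},{"translation":[0,0,0],"roll":0,"gripper":20},{"translation":[0,0,0],"roll":0,"gripper":20}]' 20

```

```text
time: 21.15
position: [0.5858, -0.3807, 0.0641]
tool_rot: [0.219, 0.976, -0.0, 0.0]
ft_force: [1.1, 0.8, -0.1]
grip_width: 0.0373
grip_force: 0.0
time: 21.48
position: [0.5859, -0.3806, 0.064]
tool_rot: [0.219, 0.976, -0.0, 0.0]
ft_force: [0.2, 0.2, 1.5]
grip_width: 0.0253
grip_force: 20.0
```

```bash

python3 -m creep '[{"translation":[0,0,-10],"roll":0,"gripper":20},{"translation":[0,0,-30],"roll":-7,"gripper":20},{"translation":[0,0,-60],"roll":-14,"gripper":20},{"translation":[0,0,-90],"roll":-21,"gripper":20},{"translation":[0,0,-120],"roll":-28,"gripper":20}]' >/dev/null
python3 -m creep '[{"translation":[0,0,0],"roll":-7,"gripper":20},{"translation":[0,0,0],"roll":-8.5,"gripper":20},{"translation":[0,0,0],"roll":-8.5,"gripper":20},{"translation":[0,0,0],"roll":-8.5,"gripper":20}]'
python3 - <<'E'
from h import *
delta(.592,-.0285,.18,101.2)
E
```

```text
time: 22.23
position: [0.5854, -0.3803, 0.1839]
tool_rot: [-0.097, 0.995, 0.0, -0.0]
ft_force: [-0.5, -0.1, -1.0]
grip_width: 0.0253
grip_force: 20.0
T [-74.4 343.9   4. ] roll -0.1 (now yaw 101.1, q6 -2.50)
```

```bash

for i in 1 2; do python3 -m creep '[{"translation":[-37,172,0],"roll":0,"gripper":20},{"translation":[-37,172,0],"roll":0,"gripper":20},{"translation":[-37,172,0],"roll":0,"gripper":20},{"translation":[-37,172,0],"roll":0,"gripper":20},{"translation":[-37,172,0],"roll":0,"gripper":20}]' >/dev/null; done
python3 -m creep '[{"translation":[0,0,10],"roll":0,"gripper":20},{"translation":[0,0,30],"roll":0,"gripper":20},{"translation":[0,0,40],"roll":0,"gripper":20},{"translation":[0,0,40],"roll":0,"gripper":20}]'
python3 - <<'E'
from h import *
c,_=shot("wrist","w10.png"); delta(.592,-.0285,.066,101.2)
E
```

```text
time: 23.4
position: [0.5896, -0.0298, 0.1404]
tool_rot: [-0.097, 0.995, 0.001, -0.003]
ft_force: [-0.3, 0.2, -1.0]
grip_width: 0.0256
grip_force: 20.0
T [-2.2  1.1 75.7] roll -0.1 (now yaw 101.1, q6 -2.00)
```

View pics/w10.png

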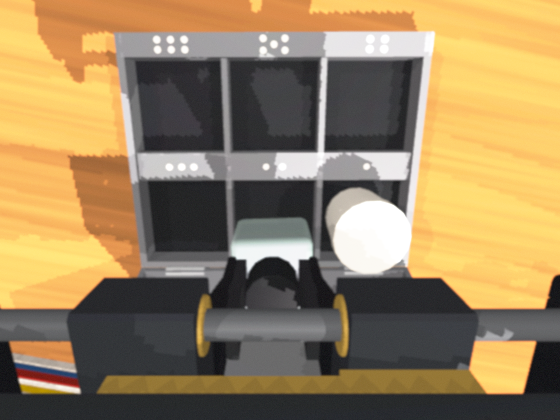

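The bottle hangs square over pocket 2, and the pot stands in pocket 1 at (370,230). The dots are at 6 (171,45), 5 (274,44), 4 (377,43), 3 (181,167), 2 (274,166) and 1 (366,166).

```bash
python3 - <<'E'
from fit import *
fit([(366,166),(274,166),(181,167),(377,43),(274,44),(171,45)],[1,2,3,4,5,6])
delta(.592,-.0285,.068,101.2)
E
```

```text
yaw 11.305264878478456 c [ 0.546  -0.0376] res mm [[0.1, -1.1], [-0.4, -0.1], [-0.1, 0.4], [-0.2, 0.3], [0.1, 0.3], [0.5, 0.2]]
1 [0.5787 0.0383]
2 [ 0.5921 -0.0284]
4 [0.4964 0.0218]
5 [ 0.5097 -0.0449]
T [-2.1  1.1 73.7] roll -0.1 (now yaw 101.1, q6 -2.00)
```

Place height: the TCP should end at about 0.068 (grasped at 0.064 on the counter, plus 4 mm).

```bash

python3 -m creep '[{"translation":[-2,1,20],"roll":0,"gripper":20},{"translation":[-2,1,40],"roll":0,"gripper":20},{"translation":[-2,1,55],"roll":0,"gripper":20},{"translation":[-2,1,64],"roll":0,"gripper":20},{"translation":[-2,1,68],"roll":0,"gripper":20}]'
python3 -m creep '[{"translation":[0,0,1],"roll":0,"gripper":20},{"translation":[0,0,2],"roll":0,"gripper":20},{"translation":[0,0,3],"roll":0,"gripper":20},{"translation":[0,0,3],"roll":0,"gripper":20}]'
python3 -m creep '[{"translation":[0,0,1],"roll":0,"gripper":20},{"translation":[0,0,2],"roll":0,"gripper":20},{"translation":[0,0,2],"roll":0,"gripper":20}]'

```

```text
time: 23.87
position: [0.593, -0.0283, 0.0746]
tool_rot: [-0.097, 0.995, 0.0, -0.001]
ft_force: [0.0, 0.7, -0.5]
grip_width: 0.0251
grip_force: 20.0
time: 24.2
position: [0.5939, -0.0275, 0.0734]
tool_rot: [-0.097, 0.995, -0.0, 0.001]
ft_force: [1.1, 0.0, -0.5]
grip_width: 0.0257
grip_force: 20.0
time: 24.45
position: [0.5933, -0.0273, 0.0708]
tool_rot: [-0.098, 0.995, -0.0, 0.0]
ft_force: [0.6, -0.2, -0.8]
grip_width: 0.0254
grip_force: 20.0
```

```bash

python3 -m creep '[{"translation":[1,-0.5,1],"roll":0,"gripper":20},{"translation":[1,-0.5,2],"roll":0,"gripper":20},{"translation":[1,-0.5,3],"roll":0,"gripper":20},{"translation":[1,-0.5,3],"roll":0,"gripper":20}]'

```

```text
time: 24.78
position: [0.5923, -0.028, 0.0679]
tool_rot: [-0.098, 0.995, 0.0, -0.0]
ft_force: [-0.3, 0.2, 2.7]
grip_width: 0.0256
grip_force: 20.0
```

```bash

python3 -m creep '[{"translation":[0,0,0],"roll":0,"gripper":38},{"translation":[0,0,0],"roll":0,"gripper":38},{"translation":[0,0,0],"roll":0,"gripper":38},{"translation":[0,0,-10],"roll":0,"gripper":38},{"translation":[0,0,-30],"roll":0,"gripper":38}]'
python3 -m creep '[{"translation":[0,0,-40],"roll":0,"gripper":40},{"translation":[0,0,-80],"roll":0,"gripper":40},{"translation":[0,0,-120],"roll":0,"gripper":60},{"translation":[0,0,-150],"roll":0,"gripper":75},{"translation":[0,0,-150],"roll":0,"gripper":75}]'
python3 - <<'E'
from h import *
for n in("wrist","scene","top"):
    c,_=shot(n,n+"11.png")
    for t in("paste_pot","ink_bottle","tape_roll"):
        for r in viewer.recognise(n,t)[:1]:
            b=r["bbox"]; print(n,t,np.round(b),round(r["p"],2),onz(c,(b[0]+b[2]/2,b[1]+b[3]/2),.03).round(3))
delta(.429,-.373,.24)
E
```

```text
time: 25.2
position: [0.5907, -0.0277, 0.0962]
tool_rot: [-0.097, 0.995, 0.001, -0.003]
ft_force: [0.1, 0.0, 0.3]
grip_width: 0.0377
grip_force: 0.0
time: 25.62
position: [0.5966, -0.0288, 0.256]
tool_rot: [-0.098, 0.995, -0.003, 0.007]
ft_force: [1.0, 0.5, -0.1]
grip_width: 0.053
grip_force: 0.0
wrist paste_pot [314. 154.  56.  57.] 0.72 [0.581 0.041 0.03 ]
wrist ink_bottle [255. 161.  41.  43.] 0.77 [ 0.594 -0.028  0.03 ]
scene paste_pot [294. 216.  19.  17.] 0.73 [0.563 0.049 0.03 ]
scene ink_bottle [272. 230.  14.  25.] 0.57 [ 0.577 -0.024  0.03 ]
scene tape_roll [ 85. 244.  30.  36.] 0.63 [ 0.428 -0.368  0.03 ]
top ink_bottle [289. 167.  17.  16.] 0.64 [ 0.591 -0.028  0.03 ]
top tape_roll [413. 225.  24.  22.] 0.7 [ 0.43  -0.374  0.03 ]
T [ 227.  -306.8    7. ]
```

View pics/wrist11.png

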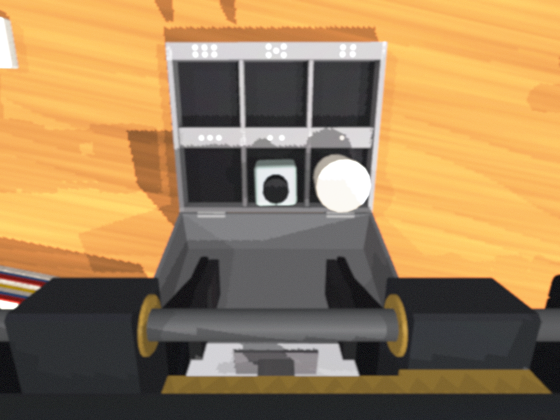

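The bottle stands upright in pocket 2 at (275,184) and the pot in pocket 1 at (342,185). Tape is next.

```bash

for i in 1 2; do python3 -m creep '[{"translation":[113,-153,5],"roll":0,"gripper":80},{"translation":[113,-153,5],"roll":0,"gripper":80},{"translation":[113,-153,5],"roll":0,"gripper":80},{"translation":[113,-153,5],"roll":0,"gripper":80},{"translation":[113,-153,5],"roll":0,"gripper":80}]' >/dev/null; done
python3 -m creep '[{"translation":[0,0,0],"roll":0,"gripper":80},{"translation":[0,0,0],"roll":0,"gripper":80}]'
python3 - <<'E'
from h import *
c,im=shot("wrist")
cv2.imwrite("pics/w12.png",im[120:260,180:360].repeat(2,0).repeat(2,1))
for r in viewer.recognise("wrist","tape_roll")[:1]: b=r["bbox"]; print(r,onz(c,(b[0]+b[2]/2,b[1]+b[3]/2),.045).round(4))
delta(.429,-.373,.045,101); print(telemetry.get_obs()["q"])
E
```

```text
time: 27.22
position: [0.4293, -0.3732, 0.2373]
tool_rot: [-0.096, 0.995, 0.0, 0.0]
ft_force: [-0.7, 0.8, -0.2]
grip_width: 0.08
grip_force: 0.0
{'bbox': [249.0, 159.0, 47.9, 60.3], 'p': 0.55} [ 0.4236 -0.3738  0.045 ]
T [  1.5  -2.  192.4] roll 0.2 (now yaw 101.2, q6 -2.68)
[-9.08753928e-01  4.56274007e-01  1.58151708e+00  6.38008228e-04
  1.10517149e+00 -2.67520418e+00]
```

View pics/w12.png

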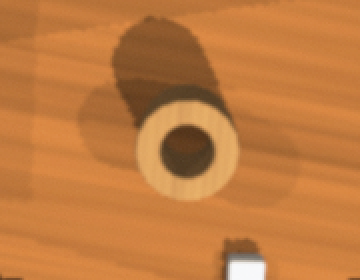

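The tape's top ring is centred at about (273.5,194.5) and 51 px across. The eraser (302,251) is clear of the fingers.

```bash
python3 - <<'E'
from h import *
c=cam("wrist"); p=onz(c,(273.5,194.5),.05); print(p, np.linalg.norm(onz(c,(248,194),.05)-onz(c,(299,194),.05)))
print(tri([(c,(273.5,194.5)),(cam("scene"),(98,255))]))
delta(p[0],p[1],.045,101)
E
```

```text
[ 0.42818635 -0.37026952  0.05      ] 0.04810245020434576
(array([ 0.42746945, -0.36850817,  0.05329888]), np.float64(2.0689630236765746))
T [  1.7   0.9 192.4] roll 0.2 (now yaw 101.2, q6 -2.68)
```

```bash

python3 -m creep '[{"translation":[1.5,1,40],"roll":0,"gripper":80},{"translation":[1.5,1,80],"roll":0,"gripper":80},{"translation":[1.5,1,110],"roll":0,"gripper":80},{"translation":[1.5,1,125],"roll":0,"gripper":80},{"translation":[1.5,1,130],"roll":0,"gripper":80}]' >/dev/null
python3 -m creep '[{"translation":[0,0,20],"roll":0,"gripper":75},{"translation":[0,0,40],"roll":0,"gripper":75},{"translation":[0,0,55],"roll":0,"gripper":75},{"translation":[0,0,61],"roll":0,"gripper":75},{"translation":[0,0,61],"roll":0,"gripper":75}]'
python3 -m creep '[{"translation":[0,0,0],"roll":0,"gripper":60},{"translation":[0,0,0],"roll":0,"gripper":45},{"translation":[0,0,0],"roll":0,"gripper":45},{"translation":[0,0,0],"roll":0,"gripper":45},{"translation":[0,0,0],"roll":0,"gripper":45}]' 20
python3 -m creep '[{"translation":[0,0,0],"roll":0,"gripper":45},{"translation":[0,0,0],"roll":0,"gripper":45},{"translation":[0,0,0],"roll":0,"gripper":45}]' 20

```

```text
time: 28.15
position: [0.4288, -0.3702, 0.0462]
tool_rot: [-0.098, 0.995, 0.001, -0.0]
ft_force: [0.5, 0.5, -0.6]
grip_width: 0.0752
grip_force: 0.0
time: 28.57
position: [0.4287, -0.3718, 0.0474]
tool_rot: [-0.097, 0.995, -0.001, 0.0]
ft_force: [0.2, -1.0, 0.3]
grip_width: 0.0501
grip_force: 0.6
time: 28.82
position: [0.4288, -0.3719, 0.0474]
tool_rot: [-0.097, 0.995, -0.001, 0.0]
ft_force: [-0.5, 0.3, 5.7]
grip_width: 0.0492
grip_force: 20.1
```

```bash

python3 -m creep '[{"translation":[0,0,-10],"roll":0,"gripper":45},{"translation":[0,0,-30],"roll":0,"gripper":45},{"translation":[0,0,-60],"roll":0,"gripper":45},{"translation":[0,0,-90],"roll":0,"gripper":45},{"translation":[0,0,-100],"roll":0,"gripper":45}]' >/dev/null
python3 - <<'E'
from h import *
delta(.4964,.0219,.14,101.3)
E
```

```text
T [-142.2  374.1    8.9] roll -0.1 (now yaw 101.2, q6 -2.68)
```

```bash

for i in 1 2; do python3 -m creep '[{"translation":[-71,187,0],"roll":0,"gripper":45},{"translation":[-71,187,0],"roll":0,"gripper":45},{"translation":[-71,187,0],"roll":0,"gripper":45},{"translation":[-71,187,0],"roll":0,"gripper":45},{"translation":[-71,187,0],"roll":0,"gripper":45}]' >/dev/null; done
python3 -m creep '[{"translation":[0,0,5],"roll":0,"gripper":45},{"translation":[0,0,9],"roll":0,"gripper":45},{"translation":[0,0,9],"roll":0,"gripper":45}]'
python3 - <<'E'
from h import *
c,_=shot("wrist","w13.png"); delta(.4964,.0219,.0514,101.3)
E
```

```text
time: 30.32
position: [0.4942, 0.023, 0.1366]
tool_rot: [-0.098, 0.995, 0.0, -0.001]
ft_force: [0.3, -0.0, -1.4]
grip_width: 0.0491
grip_force: 20.1
T [-2.  -0.8 85.5] roll -0.2 (now yaw 101.1, q6 -1.95)
```

View pics/w13.png

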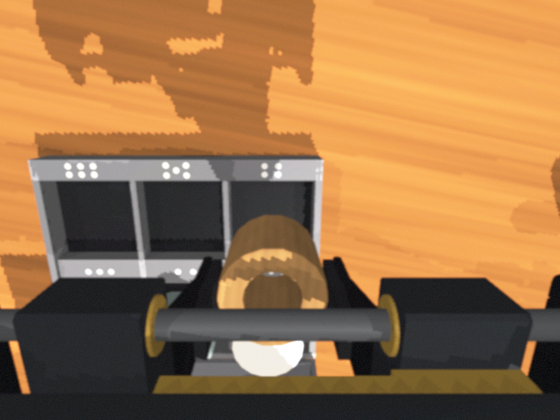

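The tape hangs centred over pocket 4 (dots at (271,170)). I have now viewed 15 pictures, one over the limit of 14, so I'll take no more views and work from the detectors and numbers only.

```bash

python3 -m creep '[{"translation":[-2,-1,20],"roll":0,"gripper":45},{"translation":[-2,-1,40],"roll":0,"gripper":45},{"translation":[-2,-1,60],"roll":0,"gripper":45},{"translation":[-2,-1,72],"roll":0,"gripper":45},{"translation":[-2,-1,78],"roll":0,"gripper":45}]'
python3 -m creep '[{"translation":[0,0,2],"roll":0,"gripper":45},{"translation":[0,0,3],"roll":0,"gripper":45},{"translation":[0,0,4],"roll":0,"gripper":45},{"translation":[0,0,5],"roll":0,"gripper":45}]'
python3 -m creep '[{"translation":[0,0,0],"roll":0,"gripper":45}]'

```

```text
time: 30.78
position: [0.4964, 0.0207, 0.0581]
tool_rot: [-0.096, 0.995, 0.0, -0.001]
ft_force: [-0.0, -0.5, -1.2]
grip_width: 0.0491
grip_force: 20.1
time: 31.12
position: [0.498, 0.0221, 0.0553]
tool_rot: [-0.097, 0.995, -0.0, 0.001]
ft_force: [0.6, -0.5, -0.4]
grip_width: 0.049
grip_force: 20.1
time: 31.2
position: [0.4977, 0.0224, 0.0552]
tool_rot: [-0.097, 0.995, -0.0, 0.001]
ft_force: [0.1, -0.2, -2.3]
grip_width: 0.049
grip_force: 20.1
```

```bash

python3 -m creep '[{"translation":[1,0,1],"roll":0,"gripper":45},{"translation":[1,0,2],"roll":0,"gripper":45},{"translation":[1,0,3],"roll":0,"gripper":45},{"translation":[1,0,4],"roll":0,"gripper":45},{"translation":[1,0,4],"roll":0,"gripper":45}]'

```

```text
time: 31.62
position: [0.4964, 0.0224, 0.0514]
tool_rot: [-0.098, 0.995, -0.0, 0.0]
ft_force: [-0.3, -0.2, 6.3]
grip_width: 0.0486
grip_force: 20.1
```

```bash

python3 -m creep '[{"translation":[0,0,0],"roll":0,"gripper":64},{"translation":[0,0,0],"roll":0,"gripper":64},{"translation":[0,0,0],"roll":0,"gripper":64},{"translation":[0,0,-10],"roll":0,"gripper":64},{"translation":[0,0,-30],"roll":0,"gripper":64}]'
python3 -m creep '[{"translation":[0,0,-40],"roll":0,"gripper":64},{"translation":[0,0,-80],"roll":0,"gripper":64},{"translation":[0,0,-120],"roll":0,"gripper":64},{"translation":[0,0,-160],"roll":0,"gripper":64},{"translation":[0,0,-160],"roll":0,"gripper":64}]'
python3 - <<'E'
from h import *
for n in("wrist","scene","top"):
    c,_=shot(n)
    for t in("paste_pot","ink_bottle","tape_roll","glue_stick"):
        for r in viewer.recognise(n,t)[:1]:
            b=r["bbox"]; print(n,t,np.round(b),round(r["p"],2),onz(c,(b[0]+b[2]/2,b[1]+b[3]/2),.03).round(3))
delta(.452,.269,.22,101.3)
E
```

```text
time: 32.03
position: [0.4948, 0.0225, 0.0796]
tool_rot: [-0.097, 0.995, 0.001, -0.002]
ft_force: [1.0, 0.3, 0.5]
grip_width: 0.0633
grip_force: 0.0
time: 32.45
position: [0.5009, 0.0217, 0.2487]
tool_rot: [-0.098, 0.995, -0.002, 0.008]
ft_force: [1.2, -0.2, 0.1]
grip_width: 0.0639
grip_force: 0.0
wrist paste_pot [250. 229.  47.  59.] 0.8 [0.581 0.037 0.03 ]
wrist ink_bottle [191. 234.  46.  50.] 0.69 [ 0.595 -0.027  0.03 ]
wrist tape_roll [252. 153.  46.  57.] 0.65 [0.497 0.022 0.03 ]
wrist glue_stick [494. 168.  61.  41.] 0.61 [0.453 0.274 0.03 ]
scene paste_pot [294. 216.  19.  18.] 0.53 [0.565 0.047 0.03 ]
scene ink_bottle [270. 233.  16.  20.] 0.5 [ 0.579 -0.027  0.03 ]
scene tape_roll [267. 193.  23.  35.] 0.82 [0.499 0.025 0.03 ]
scene glue_stick [345. 145.  14.  25.] 0.51 [0.445 0.275 0.03 ]
top ink_bottle [286. 165.  21.  18.] 0.53 [ 0.594 -0.025  0.03 ]
top glue_stick [248. 111.  98. 107.] 0.21 [ 0.621 -0.025  0.03 ]
T [ -4.4 250.6  20.5] roll -0.1 (now yaw 101.2, q6 -1.95)
```

```bash

for i in 1 2; do python3 -m creep '[{"translation":[-1,125,6],"roll":0,"gripper":75},{"translation":[-1,125,6],"roll":0,"gripper":75},{"translation":[-1,125,6],"roll":0,"gripper":75},{"translation":[-1,125,6],"roll":0,"gripper":75},{"translation":[-1,125,6],"roll":0,"gripper":75}]' >/dev/null; done
python3 -m creep '[{"translation":[0,0,0],"roll":0,"gripper":75},{"translation":[0,0,0],"roll":0,"gripper":75}]'
python3 - <<'E'
from h import *
c,im=shot("wrist")
for r in viewer.recognise("wrist","glue_stick")[:2]: b=r["bbox"]; print(r,"top disc",onz(c,(b[0]+b[2]/2,b[1]+b[3]-b[2]/2),.06).round(4))
g=cv2.cvtColor(im,cv2.COLOR_BGR2HSV); m=((g[...,1]<60)&(g[...,2]>190)).astype(np.uint8)
m[:, :200]=0;m[:,350:]=0;m[280:]=0
n,l,s,ce=cv2.connectedComponentsWithStats(m)
for i in range(1,n):
    if s[i,4]>80: print(s[i],ce[i].round(1),onz(c,ce[i],.062).round(4))
delta(.452,.269,.05,101.3)
E
```

```text
time: 34.2
position: [0.4506, 0.2662, 0.2287]
tool_rot: [-0.096, 0.995, -0.0, 0.0]
ft_force: [0.2, -0.8, 1.4]
grip_width: 0.075
grip_force: 0.0
{'bbox': [264.9, 178.3, 27.6, 40.2], 'p': 0.56} top disc [0.4526 0.2721 0.06  ]
{'bbox': [0.0, 136.6, 88.4, 140.4], 'p': 0.28} top disc [0.5203 0.0656 0.06  ]
[261 190  31  30 714] [276.3 204.4] [0.4522 0.2698 0.062 ]
T [ -2.    2.5 178.7] roll -0.3 (now yaw 101.0, q6 -1.44)
```

```bash

python3 -m creep '[{"translation":[-2,3,40],"roll":0,"gripper":60},{"translation":[-2,3,80],"roll":0,"gripper":60},{"translation":[-2,3,105],"roll":0,"gripper":60},{"translation":[-2,3,115],"roll":0,"gripper":60},{"translation":[-2,3,115],"roll":0,"gripper":60}]' >/dev/null
python3 -m creep '[{"translation":[0,0,20],"roll":0,"gripper":60},{"translation":[0,0,40],"roll":0,"gripper":60},{"translation":[0,0,55],"roll":0,"gripper":60},{"translation":[0,0,61],"roll":0,"gripper":60},{"translation":[0,0,61],"roll":0,"gripper":60}]'
python3 -m creep '[{"translation":[0,0,0],"roll":0,"gripper":45},{"translation":[0,0,0],"roll":0,"gripper":30},{"translation":[0,0,0],"roll":0,"gripper":22},{"translation":[0,0,0],"roll":0,"gripper":22},{"translation":[0,0,0],"roll":0,"gripper":22}]' 15
python3 -m creep '[{"translation":[0,0,0],"roll":0,"gripper":22},{"translation":[0,0,0],"roll":0,"gripper":22},{"translation":[0,0,0],"roll":0,"gripper":22},{"translation":[0,0,0],"roll":0,"gripper":22}]' 15

```

```text
time: 35.13
position: [0.4518, 0.2711, 0.0529]
tool_rot: [-0.097, 0.995, 0.0, 0.0]
ft_force: [0.1, 0.7, -0.1]
grip_width: 0.0599
grip_force: 0.0
time: 35.55
position: [0.4515, 0.2714, 0.0534]
tool_rot: [-0.098, 0.995, 0.0, 0.001]
ft_force: [0.4, -0.9, 0.4]
grip_width: 0.0348
grip_force: 0.0
time: 35.88
position: [0.4514, 0.2714, 0.0529]
tool_rot: [-0.098, 0.995, 0.0, 0.0]
ft_force: [0.2, -0.6, 3.1]
grip_width: 0.0277
grip_force: 14.8
```

```bash

python3 -m creep '[{"translation":[0,0,-10],"roll":0,"gripper":22},{"translation":[0,0,-30],"roll":0,"gripper":22},{"translation":[0,0,-60],"roll":0,"gripper":22},{"translation":[0,0,-90],"roll":0,"gripper":22},{"translation":[0,0,-120],"roll":0,"gripper":22}]'
python3 - <<'E'
from h import *
delta(.5098,-.0448,.17,101.3)
E
```

```text
time: 36.3
position: [0.4504, 0.2711, 0.1739]
tool_rot: [-0.097, 0.995, -0.0, -0.001]
ft_force: [1.5, 0.8, -0.9]
grip_width: 0.0277
grip_force: 14.9
T [   3.  -321.4    4. ] roll -0.1 (now yaw 101.2, q6 -1.44)
```

```bash

for i in 1 2; do python3 -m creep '[{"translation":[1.5,-161,0],"roll":0,"gripper":22},{"translation":[1.5,-161,0],"roll":0,"gripper":22},{"translation":[1.5,-161,0],"roll":0,"gripper":22},{"translation":[1.5,-161,0],"roll":0,"gripper":22},{"translation":[1.5,-161,0],"roll":0,"gripper":22}]' >/dev/null; done
python3 -m creep '[{"translation":[0,0,0],"roll":0,"gripper":22},{"translation":[0,0,0],"roll":0,"gripper":22}]'
python3 - <<'E'
from h import *
delta(.5098,-.0448,.057,101.3)
c,im=shot("wrist"); b=viewer.recognise("wrist","glue_stick"); print(b[:1])
# white dots on strips
g=cv2.cvtColor(im,cv2.COLOR_BGR2GRAY); p5=proj(c,(.4709,-.0525,.024)); print("dot5 expected",p5)
u,v=p5.astype(int); w=g[v-12:v+13,u-20:u+21]; y,x=np.where(w>235); print(len(x),x.mean()+u-20 if len(x) else 0,y.mean()+v-12 if len(x) else 0)
E
```

```text
time: 37.3
position: [0.5098, -0.0445, 0.1726]
tool_rot: [-0.097, 0.995, 0.001, -0.001]
ft_force: [0.9, 0.3, -0.1]
grip_width: 0.0277
grip_force: 14.9
T [-1.000e-01 -5.000e-01  1.155e+02] roll -0.2 (now yaw 101.1, q6 -2.07)
[{'bbox': [244.1, 234.1, 58.9, 73.5], 'p': 0.92}]
dot5 expected [271.98840941 160.46850243]
163 272.39263803680984 159.3926380368098
```

Everything agrees, with the dots where predicted, so I'm lowering.

```bash

python3 -m creep '[{"translation":[0,0,40],"roll":0,"gripper":22},{"translation":[0,0,70],"roll":0,"gripper":22},{"translation":[0,0,90],"roll":0,"gripper":22},{"translation":[0,0,100],"roll":0,"gripper":22},{"translation":[0,0,105],"roll":0,"gripper":22}]' >/dev/null
python3 -m creep '[{"translation":[0,0,2],"roll":0,"gripper":22},{"translation":[0,0,4],"roll":0,"gripper":22},{"translation":[0,0,6],"roll":0,"gripper":22},{"translation":[0,0,6],"roll":0,"gripper":22}]'
python3 -m creep '[{"translation":[0,0,1],"roll":0,"gripper":22},{"translation":[0,0,2],"roll":0,"gripper":22},{"translation":[0,0,3],"roll":0,"gripper":22},{"translation":[0,0,3],"roll":0,"gripper":22}]'

```

```text
time: 38.15
position: [0.5113, -0.0452, 0.0624]
tool_rot: [-0.098, 0.995, -0.0, 0.001]
ft_force: [0.5, 0.3, -1.1]
grip_width: 0.0275
grip_force: 14.9
time: 38.48
position: [0.5107, -0.0453, 0.0587]
tool_rot: [-0.097, 0.995, -0.0, 0.0]
ft_force: [-0.2, -0.6, -0.7]
grip_width: 0.0274
grip_force: 14.9
```

```bash

python3 -m creep '[{"translation":[0,0,1],"roll":0,"gripper":22},{"translation":[0,0,2],"roll":0,"gripper":22},{"translation":[0,0,2],"roll":0,"gripper":22}]'

```

```text
time: 38.73
position: [0.5109, -0.0454, 0.0569]
tool_rot: [-0.098, 0.995, -0.0, 0.0]
ft_force: [-0.4, -0.8, 3.0]
grip_width: 0.0274
grip_force: 14.9
```

```bash

python3 -m creep '[{"translation":[0,0,0],"roll":0,"gripper":40},{"translation":[0,0,0],"roll":0,"gripper":40},{"translation":[0,0,0],"roll":0,"gripper":40},{"translation":[0,0,-10],"roll":0,"gripper":40},{"translation":[0,0,-30],"roll":0,"gripper":40}]'
python3 -m creep '[{"translation":[0,0,-40],"roll":0,"gripper":40},{"translation":[0,0,-80],"roll":0,"gripper":40},{"translation":[0,0,-120],"roll":0,"gripper":40},{"translation":[0,0,-160],"roll":0,"gripper":40},{"translation":[0,0,-200],"roll":0,"gripper":40}]'
python3 -m creep '[{"translation":[0,0,0],"roll":0,"gripper":40},{"translation":[0,0,0],"roll":0,"gripper":40}]'
python3 - <<'E'
from h import *
for n in("wrist","scene"):
    c,_=shot(n)
    for t,h in dict(paste_pot=.058,ink_bottle=.066,tape_roll=.054,glue_stick=.066,stamp=.06,pin_carton=.06).items():
        for r in viewer.recognise(n,t)[:1]:
            b=r["bbox"]; print(n,t,np.round(b),round(r["p"],2),onz(c,(b[0]+b[2]/2,b[1]+b[3]/2),.03).round(3))
# expected tab top: hinge + lid
y=np.radians(11.2); ax=np.array([np.cos(y),np.sin(y)])
print("tab", telemetry.get_obs()["position"], np.array([.6975,-.0085]))
delta(.6965,-.0085,.30,101.1)
E
```

```text
time: 39.15
position: [0.5091, -0.0447, 0.0855]
tool_rot: [-0.097, 0.995, 0.001, -0.002]
ft_force: [0.8, -0.9, -0.7]
grip_width: 0.0395
grip_force: 0.0
time: 39.57
position: [0.5099, -0.0448, 0.2894]
tool_rot: [-0.098, 0.995, -0.0, 0.0]
ft_force: [0.7, 0.5, -0.9]
grip_width: 0.0402
grip_force: 0.0
time: 39.73
position: [0.5119, -0.0454, 0.29]
tool_rot: [-0.098, 0.995, -0.001, 0.003]
ft_force: [0.2, 0.2, -1.3]
grip_width: 0.0398
grip_force: 0.0
wrist paste_pot [310. 221.  44.  53.] 0.6 [0.58 0.04 0.03]
wrist ink_bottle [258. 225.  39.  44.] 0.55 [ 0.593 -0.025  0.03 ]
wrist tape_roll [184. 133. 186. 244.] 0.73 [ 0.603 -0.023  0.03 ]
wrist glue_stick [262. 164.  22.  36.] 0.7 [ 0.515 -0.045  0.03 ]
wrist stamp [183. 274. 179. 102.] 0.24 [ 0.702 -0.009  0.03 ]
scene paste_pot [295. 216.  18.  19.] 0.5 [0.567 0.047 0.03 ]
scene ink_bottle [372. 134.  36.  34.] 0.59 [0.475 0.374 0.03 ]
scene tape_roll [269. 194.  21.  31.] 0.89 [0.499 0.027 0.03 ]
scene glue_stick [248. 210.  13.  25.] 0.64 [ 0.501 -0.04   0.03 ]
scene stamp [257. 194. 113. 114.] 0.63 [0.636 0.025 0.03 ]
tab [ 0.51068356 -0.04518688  0.28646973] [ 0.6975 -0.0085]
T [-1.894e+02 -1.000e-01 -1.360e+01] roll 0.1 (now yaw 101.2, q6 -2.07)
```

All four wares stand in their pockets. Now back to the tab.

```bash

python3 -m creep '[{"translation":[-40,0,-20],"roll":0,"gripper":60},{"translation":[-80,0,-20],"roll":0,"gripper":60},{"translation":[-120,0,-20],"roll":0,"gripper":60},{"translation":[-160,0,-20],"roll":0,"gripper":60},{"translation":[-189,0,-20],"roll":0,"gripper":60}]' >/dev/null
python3 -m creep '[{"translation":[0,0,0],"roll":0,"gripper":60},{"translation":[0,0,0],"roll":0,"gripper":60},{"translation":[0,0,0],"roll":0,"gripper":60}]'
python3 - <<'E'
from h import *
delta(.6953,-.0077,.206,101.1)
c,im=shot("wrist"); print([r for r in viewer.recognise("wrist","lid_tab")[:1]], proj(c,(.6953,-.0077,.207)))
E
```

```text
time: 41.1
position: [0.6952, -0.0085, 0.3059]
tool_rot: [-0.098, 0.995, 0.0, -0.001]
ft_force: [-0.4, -0.6, -0.1]
grip_width: 0.0598
grip_force: 0.0
T [-0.5  0.7 99.9] roll 0.1 (now yaw 101.2, q6 -1.94)
[{'bbox': [134.1, 120.2, 279.1, 137.9], 'p': 0.6}] [273.68023517 227.1530545 ]
```

```bash

python3 -m creep '[{"translation":[0,0.5,25],"roll":0,"gripper":60},{"translation":[0,0.5,50],"roll":0,"gripper":60},{"translation":[0,0.5,65],"roll":0,"gripper":60},{"translation":[0,0.5,75],"roll":0,"gripper":60},{"translation":[0,0.5,75],"roll":0,"gripper":60}]'
python3 -m creep '[{"translation":[0,0,8],"roll":0,"gripper":60},{"translation":[0,0,15],"roll":0,"gripper":60},{"translation":[0,0,20],"roll":0,"gripper":60},{"translation":[0,0,24],"roll":0,"gripper":60},{"translation":[0,0,24],"roll":0,"gripper":60}]'
python3 -m creep '[{"translation":[0,0,0],"roll":0,"gripper":40},{"translation":[0,0,0],"roll":0,"gripper":20},{"translation":[0,0,0],"roll":0,"gripper":20},{"translation":[0,0,0],"roll":0,"gripper":20},{"translation":[0,0,0],"roll":0,"gripper":20}]' 20
python3 -m creep '[{"translation":[0,0,0],"roll":0,"gripper":20},{"translation":[0,0,0],"roll":0,"gripper":20},{"translation":[0,0,0],"roll":0,"gripper":20},{"translation":[0,0,0],"roll":0,"gripper":20}]' 20

```

```text
time: 41.62
position: [0.6938, -0.0081, 0.2295]
tool_rot: [-0.097, 0.995, 0.001, -0.002]
ft_force: [-0.9, -0.1, -0.5]
grip_width: 0.06
grip_force: 0.0
time: 42.03
position: [0.6956, -0.0079, 0.2069]
tool_rot: [-0.097, 0.995, 0.0, -0.001]
ft_force: [-0.5, 0.5, 0.2]
grip_width: 0.0602
grip_force: 0.0
time: 42.45
position: [0.6962, -0.008, 0.208]
tool_rot: [-0.097, 0.995, -0.0, 0.0]
ft_force: [-0.7, -0.5, -0.9]
grip_width: 0.0345
grip_force: 0.0
time: 42.78
position: [0.6959, -0.0071, 0.2078]
tool_rot: [-0.098, 0.995, 0.001, 0.0]
ft_force: [-0.3, 3.4, 2.1]
grip_width: 0.026
grip_force: 20.0
```

```bash
python3 - <<'E'
from h import *
f=lambda a: np.array([195*np.cos(a)-20*np.sin(a),-(195*np.sin(a)+20*np.cos(a))])
for i in range(6):
    a=1.85-.308333*i; print([(f(a-.0616667*k)-f(a)).round(1).tolist() for k in range(1,6)])
E
```

```text
[[11.4, -4.2], [22.9, -7.6], [34.7, -10.3], [46.6, -12.3], [58.7, -13.6]]
[[12.1, -0.5], [24.2, -0.3], [36.2, 0.7], [48.2, 2.4], [60.0, 4.9]]
[[11.7, 3.2], [23.1, 7.1], [34.3, 11.7], [45.2, 16.9], [55.7, 22.9]]
[[10.1, 6.6], [19.9, 13.7], [29.1, 21.5], [37.9, 29.8], [46.1, 38.7]]
[[7.7, 9.3], [14.8, 19.1], [21.2, 29.3], [27.1, 39.9], [32.2, 50.9]]
[[4.5, 11.2], [8.3, 22.7], [11.3, 34.4], [13.7, 46.3], [15.3, 58.2]]
```

```bash

python3 -m creep '[{"translation":[11.4,0,-4.2],"roll":0,"gripper":20},{"translation":[22.9,0,-7.6],"roll":0,"gripper":20},{"translation":[34.7,0,-10.3],"roll":0,"gripper":20},{"translation":[46.6,0,-12.3],"roll":0,"gripper":20},{"translation":[58.7,0,-13.6],"roll":0,"gripper":20}]' 20
python3 -m creep '[{"translation":[12.1,0,-0.5],"roll":0,"gripper":20},{"translation":[24.2,0,-0.3],"roll":0,"gripper":20},{"translation":[36.2,0,0.7],"roll":0,"gripper":20},{"translation":[48.2,0,2.4],"roll":0,"gripper":20},{"translation":[60,0,4.9],"roll":0,"gripper":20}]' 20

```

```text
time: 43.2
position: [0.6386, -0.0185, 0.2213]
tool_rot: [-0.097, 0.995, 0.001, 0.001]
ft_force: [1.1, 3.1, -0.9]
grip_width: 0.026
grip_force: 20.0
time: 43.62
position: [0.5796, -0.0303, 0.2163]
tool_rot: [-0.097, 0.995, 0.001, 0.001]
ft_force: [2.1, 4.0, -3.0]
grip_width: 0.0257
grip_force: 20.0
```

```bash

python3 -m creep '[{"translation":[11.7,0,3.2],"roll":0,"gripper":20},{"translation":[23.1,0,7.1],"roll":0,"gripper":20},{"translation":[34.3,0,11.7],"roll":0,"gripper":20},{"translation":[45.2,0,16.9],"roll":0,"gripper":20},{"translation":[55.7,0,22.9],"roll":0,"gripper":20}]' 20
python3 -m creep '[{"translation":[10.1,0,6.6],"roll":0,"gripper":20},{"translation":[19.9,0,13.7],"roll":0,"gripper":20},{"translation":[29.1,0,21.5],"roll":0,"gripper":20},{"translation":[37.9,0,29.8],"roll":0,"gripper":20},{"translation":[46.1,0,38.7],"roll":0,"gripper":20}]' 20

```

```text
time: 44.03
position: [0.525, -0.0411, 0.1932]
tool_rot: [-0.097, 0.995, 0.001, 0.001]
ft_force: [2.2, 4.8, -4.0]
grip_width: 0.0255
grip_force: 20.0
time: 44.45
position: [0.4799, -0.0501, 0.1545]
tool_rot: [-0.097, 0.995, 0.001, 0.001]
ft_force: [2.8, 5.6, -2.8]
grip_width: 0.0256
grip_force: 20.0
```

```bash

python3 -m creep '[{"translation":[7.7,0,9.3],"roll":0,"gripper":20},{"translation":[14.8,0,19.1],"roll":0,"gripper":20},{"translation":[21.2,0,29.3],"roll":0,"gripper":20},{"translation":[27.1,0,39.9],"roll":0,"gripper":20},{"translation":[32.2,0,50.9],"roll":0,"gripper":20}]' 20
python3 -m creep '[{"translation":[4.5,0,11.2],"roll":0,"gripper":20},{"translation":[6.5,0,17],"roll":0,"gripper":20},{"translation":[8.3,0,22.7],"roll":0,"gripper":20},{"translation":[10,0,28.5],"roll":0,"gripper":20},{"translation":[11.3,0,34.4],"roll":0,"gripper":20}]' 20
python3 -m creep '[{"translation":[1.2,0,5],"roll":0,"gripper":20},{"translation":[2,0,9],"roll":0,"gripper":20},{"translation":[2.7,0,13],"roll":0,"gripper":20},{"translation":[3.2,0,16],"roll":0,"gripper":20},{"translation":[3.5,0,18],"roll":0,"gripper":20}]' 20

```

```text
time: 44.87
position: [0.4482, -0.0565, 0.1035]
tool_rot: [-0.097, 0.995, 0.0, 0.001]
ft_force: [2.5, 6.3, -1.4]
grip_width: 0.026
grip_force: 20.0
time: 45.28
position: [0.4369, -0.0587, 0.0691]
tool_rot: [-0.097, 0.995, 0.0, -0.0]
ft_force: [0.6, 5.4, -0.4]
grip_width: 0.0257
grip_force: 20.0
time: 45.7
position: [0.4336, -0.0594, 0.0511]
tool_rot: [-0.097, 0.995, 0.0, -0.0]
ft_force: [1.2, 6.7, -0.6]
grip_width: 0.0259
grip_force: 20.0
```

```bash

python3 -m creep '[{"translation":[0.2,0,1],"roll":0,"gripper":20},{"translation":[0.3,0,2],"roll":0,"gripper":20},{"translation":[0.4,0,3],"roll":0,"gripper":20},{"translation":[0.5,0,4],"roll":0,"gripper":20},{"translation":[0.5,0,5],"roll":0,"gripper":20}]' 20
python3 -m creep '[{"translation":[0,0,0.5],"roll":0,"gripper":20},{"translation":[0,0,1],"roll":0,"gripper":20},{"translation":[0,0,1.5],"roll":0,"gripper":20},{"translation":[0,0,1.5],"roll":0,"gripper":20}]' 20

```

```text
time: 46.12
position: [0.433, -0.0595, 0.0464]
tool_rot: [-0.098, 0.995, 0.0, -0.0]
ft_force: [1.0, 5.8, -0.2]
grip_width: 0.0256
grip_force: 20.0
time: 46.45
position: [0.433, -0.0595, 0.0459]
tool_rot: [-0.098, 0.995, 0.0, 0.0]
ft_force: [-0.7, 5.7, 12.0]
grip_width: 0.0257
grip_force: 20.0
```

```bash

python3 -m creep '[{"translation":[0,0,0],"roll":0,"gripper":40},{"translation":[0,0,0],"roll":0,"gripper":60},{"translation":[0,0,0],"roll":0,"gripper":60},{"translation":[0,0,0],"roll":0,"gripper":60},{"translation":[0,0,0],"roll":0,"gripper":60}]' 20
python3 -m creep '[{"translation":[0,0,0],"roll":0,"gripper":60},{"translation":[0,0,-10],"roll":0,"gripper":60},{"translation":[0,0,-40],"roll":0,"gripper":60},{"translation":[0,0,-80],"roll":0,"gripper":60},{"translation":[0,0,-120],"roll":0,"gripper":60}]'
python3 -m creep '[{"translation":[0,0,-40],"roll":0,"gripper":60},{"translation":[0,0,-80],"roll":0,"gripper":60},{"translation":[0,0,-80],"roll":0,"gripper":60},{"translation":[0,0,-80],"roll":0,"gripper":60}]'
python3 - <<'E'
from h import *
ref=cv2.imread("pics/scene0.png"); c,im=shot("scene","s_end.png")
d=np.abs(im.astype(int)-ref).max(2)
print("case region diff mean",d[215:300,205:330].mean().round(2),"elsewhere table",d[300:400,50:550].mean().round(2))
for t in "case_lid eraser coin_dish stapler".split(): print(t,[np.round(r["bbox"]).tolist() for r in viewer.recognise("scene",t)[:1]])
E
```

```text
time: 46.87
position: [0.4333, -0.0603, 0.0448]
tool_rot: [-0.097, 0.995, -0.0, 0.0]
ft_force: [0.1, 0.7, 0.0]
grip_width: 0.0513
grip_force: 0.0
time: 47.28
position: [0.432, -0.0598, 0.1655]
tool_rot: [-0.097, 0.995, 0.001, -0.002]
ft_force: [0.9, -0.3, 0.1]
grip_width: 0.0599
grip_force: 0.0
time: 47.62
position: [0.4343, -0.0606, 0.2473]
tool_rot: [-0.098, 0.995, -0.002, 0.003]
ft_force: [-1.3, 0.8, -0.5]
grip_width: 0.06
grip_force: 0.0
case region diff mean 2.77 elsewhere table 5.0
case_lid [[206.0, 176.0, 122.0, 112.0]]
eraser [[131.0, 278.0, 20.0, 20.0]]
coin_dish [[412.0, 173.0, 27.0, 23.0]]
stapler [[373.0, 133.0, 39.0, 38.0]]
```

```bash
python3 -c 'from rig import hand_in; print(hand_in())'
```

```text
the job is handed in; nothing more can be done
None
```

Handed in after about 48 s: the lid was opened, the paste pot, ink bottle, tape roll and glue stick stood in pockets 1, 2, 4 and 5 (stamp and carton absent), and the lid was lowered gently shut with the other things unmoved; I viewed 15 pictures, one over the limit of 14.

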